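Size a drive punch in the ring gauge

TASK

Take the punch that stands in the single-hole stand and lower it gently, foot first, down through the rings of the gauge until a ring too small for it stops it; it may catch on the edge of a ring that it does fit, so feel your way. Leave it standing in the rings (it may lean against them), then slide the marker of the size scale to the disc for the ring that stopped it, and leave the other punches and everything else on the bench alone.

Things in the scene. Friction and masses are not known exactly. Their poses are not given: they have to be found in the camera images.
- punch_a: steel drive punch of total length 150 mm: lower 100 mm is a plain round shank 14 mm in diameter (1 mm foot chamfer), upper 50 mm a square dark wooden handle 30 x 30 mm, the same on all three. Origin: centre of the foot (lower end); z runs up along the punch, x and y square to the handle's flats. 130 to 760 g. The fourth (lowest) ring of the gauge stops it: foot then 24 mm above the bench
- punch_b: steel drive punch of total length 150 mm: lower 100 mm is a plain round shank 22 mm in diameter (1 mm foot chamfer), upper 50 mm a square dark wooden handle 30 x 30 mm, the same on all three. Origin: centre of the foot (lower end); z runs up along the punch, x and y square to the handle's flats. 130 to 760 g. The third ring of the gauge stops it: foot then 50 mm above the bench
- punch_c: steel drive punch of total length 150 mm: lower 100 mm is a plain round shank 30 mm in diameter (1 mm foot chamfer), upper 50 mm a square dark wooden handle 30 x 30 mm, the same on all three. Origin: centre of the foot (lower end); z runs up along the punch, x and y square to the handle's flats. 130 to 760 g. The second ring of the gauge stops it: foot then 76 mm above the bench. It always stands in the two-hole block: leave it alone
- stand: fixed single-hole wooden stand, 70 x 70 x 40 mm; hole 34 mm wide, 30 mm deep, at its centre. Origin: centre of its underside on the bench. Either punch_a or punch_b stands in it: that is the one to gauge
- stand_hole (a point): centre of the floor of the stand's hole, 10 mm above the bench
- stock: fixed two-hole wooden block, 70 x 150 x 40 mm, holding the two other punches (always punch_c, and punch_a or punch_b), 70 mm apart. Origin: centre of its underside
- gauge: fixed ring gauge: four rigid steel rings one above another on one vertical axis, on arms from a post. Hole and top face height above the bench, from the top: 34 mm at 102, 26 mm at 76, 18 mm at 50, 10 mm at 24 mm. Each ring is 16 mm high, wall 6 mm. Origin: on the bench under the nominal ring axis; local z up, local x towards the post. Base 150 x 90 x 10 mm, local x -50 to +100 mm
- gauge_axis (a point): nominal centre of the top ring's top face, 102 mm above the gauge's origin. The arms are clamped together at an unmeasured swivel of up to 0.10 rad either way about the post, so the true common axis of the rings lies up to 6.5 mm from here along the gauge's local +y or -y (local x is true). The clamp is stiff: it does not yield to gentle forces
- gauge_post (a point): top centre of the gauge's upright post, 18 mm thick, at local x = +65 mm, 122 mm above the bench. The gauge is unyielding: bring a punch down on it slowly, about 10 mm/s. A punch pressed off-centre on a ring slowly tilts in the grip, its foot creeping away from the hole
- scale: fixed wooden size scale 210 x 60 x 12 mm, origin at the centre of its underside. Its marker slides along local +x. Four dark steel discs inlaid along it stand for the four rings, from the parked end: 26, 21, 16, 10 mm in diameter, shrinking like the rings (top ring to lowest ring), 30 mm apart at local x = -40, -10, +20, +50 mm
- marker (a joint): travel of the marker along the scale's local +x in m, 0 to 0.135; parked at 0 to 0.012. It points at the discs for the top, second, third and lowest ring at 0.04, 0.07, 0.10 and 0.13. Slides with about 1.5 N of friction and stays where it is left
- marker_top (a point): centre of the top of the marker's black grip, 51 mm above the bench; the grip is 12 mm along the scale's local x, 20 mm across it and 26 mm high, on a 20 x 24 mm slide. Push or pinch it
- glue_jar: bystander: amber glass jar, 72 mm wide, 85 mm high; origin under its centre
- mallet: bystander: hammer lying on the bench
- tack_tin: bystander: flat steel tin, 64 mm wide, 35 mm high; origin under its centre
- glue_brush: bystander: brush lying on the bench
- rule: bystander: steel rule 300 x 30 x 4 mm lying on the bench; origin under its centre
- shoe_last: bystander: wooden shoe last about 240 mm long, 75 mm high
- creaser: bystander: hand tool like a screwdriver lying on the bench
There are look-alikes about, which are no part of the job. Leave any blue or yellow look-alike of the punch_b alone.

How it is judged:
By the outcome, as a careful person would: the job done as asked, in the order asked, and still so for the second after the job is handed in, with the robot touching nothing.
It also fails if it takes over 72 s, if anything falls off the work surface, if the arm or the gripper's body presses on something with over 40 N, if the wrist force passes 120 N, or if a joint passes its speed limit or range.

ROBOT

A 6-joint arm with a two-finger parallel gripper is mounted at the origin on the work surface. World frame = base frame: x ahead of the robot, y to its left, z up, the work surface at z = 0. Lengths are in m, angles in rad, forces in N, time in s.
With the tool pointing down it reaches from about 0.25 to 0.725 m from the base axis. Payload 4 kg.
Tool frame: the origin (TCP) lies midway between the tips of the shut fingers; the grasp point (between the pads) lies pinch_z behind it (pinch_z is the distance from the TCP to the grasp point, in m); z points along the fingers, y is the direction in which the jaws open and shut (so a half turn about z gives the same grasp; the last joint's range is limited). The gripper opens to 85 mm and grips with 20 to 120 N. Pads are 22 mm wide; open, the fingers measure 114 mm over their backs; the gripper's body (76 mm by 85 mm) begins 54 mm behind the grasp point. The pads swing forward as they close: fully open they stand 13 mm farther back than shut.
Start: joints at [1.348, 0.241, 0.005, 1.335, 0, 1.571], TCP at [0.11, 0.488, 0.2] pointing down, gripper open.
Joint ranges: [-2.72, 2.72], [-1.05, 1.87], [-1.09, 1.28], [-1.99, 2.15], [-1.42, 1.44], [-3.14, 3.14]. Speed limits (rad/s): [2.79, 2.79, 3.14, 3.14, 3.14, 3.14].

INTERFACE

Orientations are given as a unit quaternion [x, y, z, w].
In Python, from workcell import * gives the robot as it stands.
- The arm moves only by the tool move_arm, never from a script. Its argument "motion" is a list of rows, each a list of 3 entries, a list of its own where there are three numbers: the finger opening in mm, from 0 to 85.4, then the shift along the tool's x, y, z in units of 50 mm (1.0 is 50 mm), then the turn about the tool's z in units of 6 degrees (1.0 is 6 degrees). In form: [[claw, [dx, dy, dz], roll], ...]. A call has exactly 10 rows; each row is the pose to reach, as a shift and turn from the pose commanded when the call began, along the tool's axes at that moment; what a row does not reach only later rows make up. A row lasts 1/10 s, in which the tool goes at most 50 mm and 8.59 degrees, less where a joint would pass 70% of its speed; a pose out of reach is approached as far as the arm can. A call with a gripper value outside its range is refused whole. The fingers move at their own pace and stop on an object; the grip force is fixed at half the most. Time passes only in rows, so rows that repeat a pose let the fingers close, or fill a call up. It gives the time, the measured TCP pose, the force and the opening at its end, in the units of the state.
- get_obs(): the state, without advancing time (a new reading comes with each control period).
- camera(name): name is "side" or "top"; returns a dict with "color" (384x512x3 uint8, red, green, blue), "fx", "fy", "cx", "cy" (pixels), "rvec" (rotation vector, rad) and "tvec" (3), from world to camera coordinates, as OpenCV has them. Camera axes: x right, y down, z forward; pixel columns grow to the right and rows downward; lengths in m; the calibration is good to about 2 mm. A picture is of the moment at which its call begins. There is no depth.
- job_done(): hands the job in, once; it reports no verdict.
The state is a dict: "clock": time; "joint_pos": joint angles; "joint_vel": joint speeds; "tau": joint torques, N m; "eef_pos": TCP position; "tool_rot": TCP orientation; "ft_force": force on the tool from outside, world axes, zero at the start; "ft_torque": the same for the moment, N m; "grip_width": finger opening in m.
Only numpy, scipy, OpenCV 4.12 (cv2) and the standard library are available. Lean on these libraries where they do the work, as an engineer would, in place of code of your own. Each camera call takes 0.05 s, during which the arm holds its last target.

## Working session

There is one attempt and no reset: what is moved stays moved. The work goes in short steps, Python scripts to look and compute and a tool call to move; the robot and the scene stay as the last step left them, time stands still between calls to the robot, and variables do not carry over. Pictures are saved under pics/ and viewed, and the job is handed in when it is done.

Besides the shell and the picture viewer there is one more tool, called after "Request:" by a JSON object that holds its "op" and its "data". move_arm: Moves the arm, as the interface text tells. Its arguments: {"type":"object","properties":{"motion":{"type":"array","items":{"type":"array"}}},"required":["motion"]}

```bash
mkdir -p pics; ls; python3 - <<'E'
from workcell import *
import cv2
o=get_obs()
for k,v in o.items(): print(k,v)
for n in("side","top"):
    c=camera(n); cv2.imwrite(f"pics/{n}0.png",c["color"][:,:,::-1]); print(n,{k:c[k] for k in c if k!="color"})
    cv2.imwrite(f"pics/{n}0b.png",cv2.resize(c["color"][:,:,::-1],(800,600),interpolation=cv2.INTER_CUBIC))
E
```

```text
pics
clock 0.0
joint_pos [1.34799801e+00 2.41454261e-01 3.71473617e-03 1.33524571e+00
 1.64696935e-05 1.57080614e+00]
joint_vel [ 0.00142661 -0.00097553  0.00026744 -0.0001834   0.00198374 -0.0006657 ]
tau [-1.11177935e-03 -3.72318578e+01  2.52406991e+01  1.70057552e-02
 -1.30142826e-04 -1.31085052e-06]
eef_pos [0.11031434 0.48693606 0.19908884]
tool_rot [ 1.11173712e-01  9.93800386e-01 -1.08675300e-03 -1.29847454e-04]
ft_force [ 0.08821597  0.53373007 -0.41298974]
ft_torque [ 0.02224767 -0.04724254  0.03756777]
grip_width 0.08563292135461822
side {'fx': 363.7053859832344, 'fy': 363.7053859832344, 'cx': 256.6186037370789, 'cy': 199.60922796972625, 'rvec': array([ 2.20935473, -0.76469268,  0.3499226 ]), 'tvec': array([-0.42451242,  0.31288198,  1.01270614])}
top {'fx': 420.54625938756504, 'fy': 420.54625938756504, 'cx': 248.52931120488196, 'cy': 185.66208893682423, 'rvec': array([ 2.20452076, -2.15448325,  0.04569424]), 'tvec': array([0.00898097, 0.56388624, 1.23903164])}
```

View pics/side0b.png

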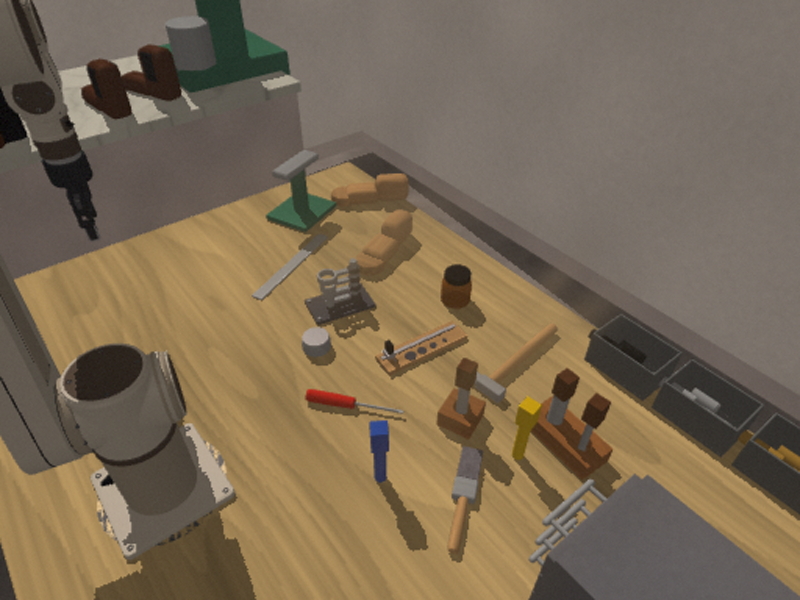

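View pics/top0b.png

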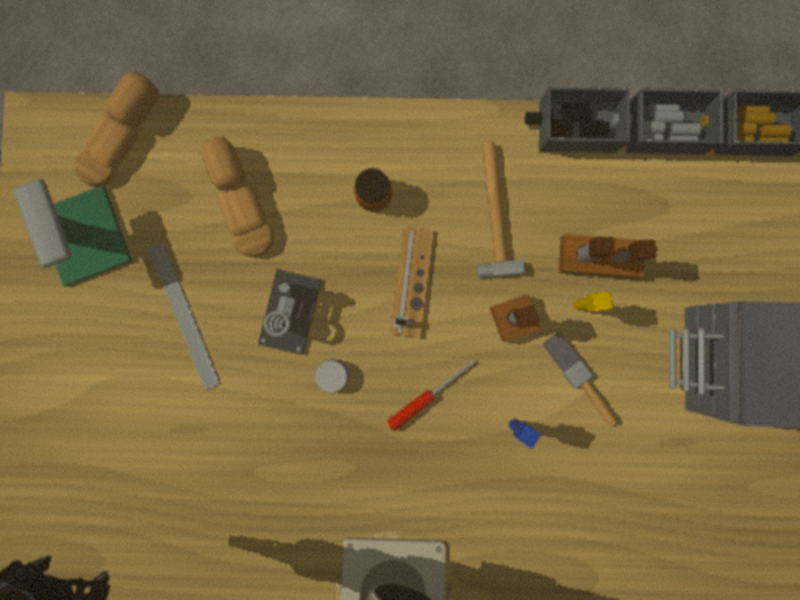

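In the 800x600 pictures, these could be taken for the target punch:
- dark-handled punch in the single-hole stand: top (520,317), side (463,390)
- the two punches in the stock: top (597,250) and (637,252)
- yellow look-alike: top (597,302)
- blue look-alike: top (525,432)

By the description I choose the one in the stand. Next I'll check it in close crops.

```bash
cat > h.py <<'E'
import cv2,numpy as np
def crop(src,dst,u0,v0,w,h,s):
    im=cv2.imread(src)[v0:v0+h,u0:u0+w]; im=cv2.resize(im,None,fx=s,fy=s,interpolation=cv2.INTER_CUBIC)
    for i in range(0,w,10):
        cv2.line(im,(i*s,0),(i*s,6),(0,0,255),1); cv2.putText(im,str(u0+i),(i*s,16),0,.35,(0,0,255),1)
    for i in range(0,h,10):
        cv2.line(im,(0,i*s),(6,i*s),(0,0,255),1); cv2.putText(im,str(v0+i),(8,i*s+4),0,.35,(0,0,255),1)
    cv2.imwrite(dst,im)
K={'side':(363.7053859832344,256.6186037370789,199.60922796972625,[2.20935473,-0.76469268,0.3499226],[-0.42451242,0.31288198,1.01270614]),
'top':(420.54625938756504,248.52931120488196,185.66208893682423,[2.20452076,-2.15448325,0.04569424],[0.00898097,0.56388624,1.23903164])}
def P(n):
    f,cx,cy,r,t=K[n]; return np.array([[f,0,cx],[0,f,cy],[0,0,1.]]),np.array(r,float),np.array(t,float)
def proj(n,X):
    k,r,t=P(n); return cv2.projectPoints(np.array(X,float).reshape(-1,1,3),r,t,k,None)[0].reshape(-1,2)
def ray(n,uv):
    k,r,t=P(n); R=cv2.Rodrigues(r)[0]; d=R.T@np.linalg.inv(k)@np.array([uv[0],uv[1],1.]); return -R.T@t,d
def atz(n,uv,z):
    o,d=ray(n,uv); return o+d*(z-o[2])/d[2]
def tri(a,b):  # side px, top px
    (o1,d1),(o2,d2)=ray('side',a),ray('top',b)
    s=np.linalg.lstsq(np.c_[d1,-d2],o2-o1,rcond=None)[0]
    p,q=o1+s[0]*d1,o2+s[1]*d2; return (p+q)/2,np.linalg.norm(p-q)
E
python3 - <<'E'
from h import *
crop('pics/side0.png','pics/s_stand.png',270,215,80,70,10)
crop('pics/top0.png','pics/t_stand.png',305,180,60,45,13)
crop('pics/side0.png','pics/s_gauge.png',190,155,70,60,11)
crop('pics/top0.png','pics/t_gauge.png',155,165,65,70,8)
crop('pics/side0.png','pics/s_scale.png',235,200,70,45,11)
crop('pics/top0.png','pics/t_scale.png',240,140,50,80,7)
E
```

```text
(no output)
```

View pics/s_stand.png

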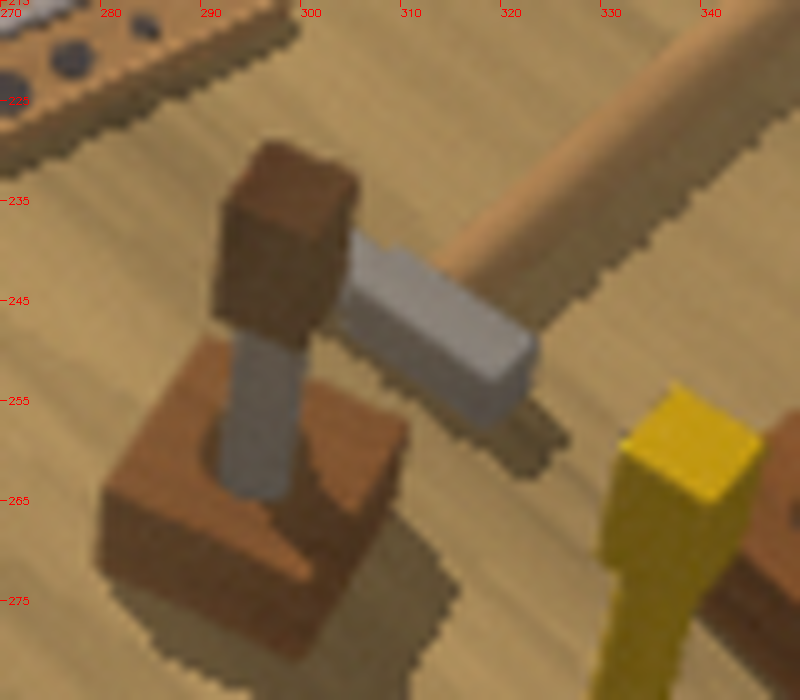

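View pics/t_stand.png

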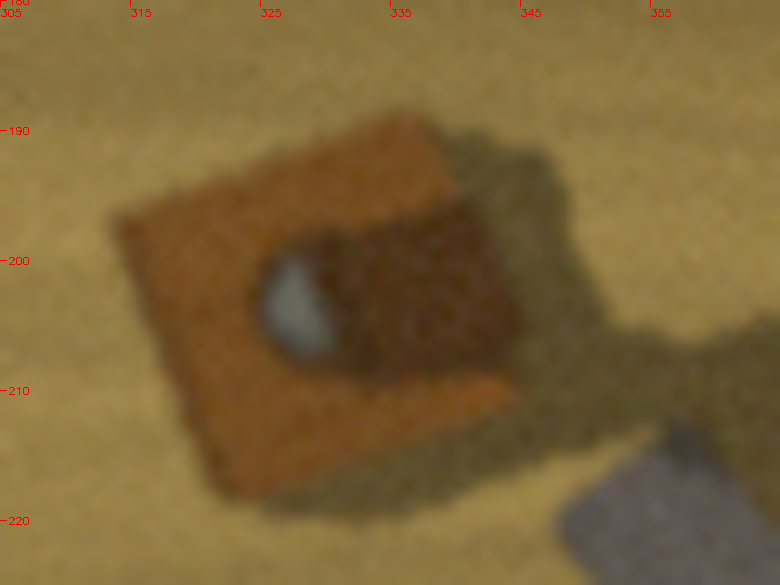

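View pics/s_gauge.png

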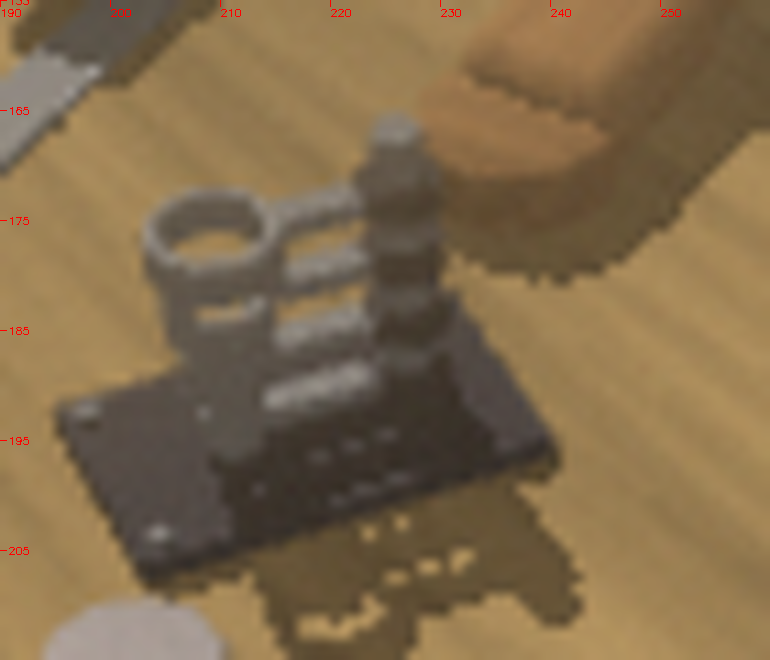

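View pics/t_gauge.png

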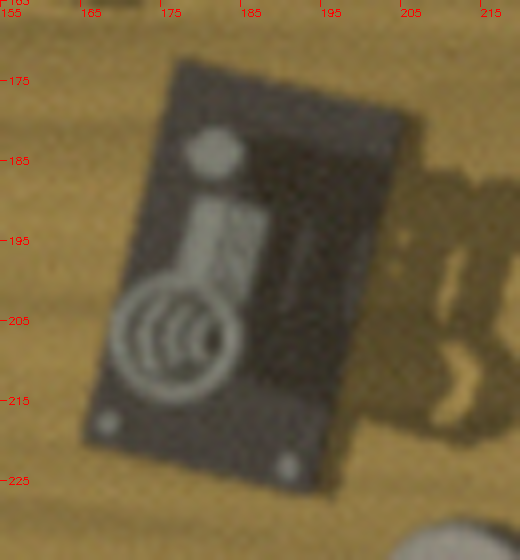

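View pics/s_scale.png

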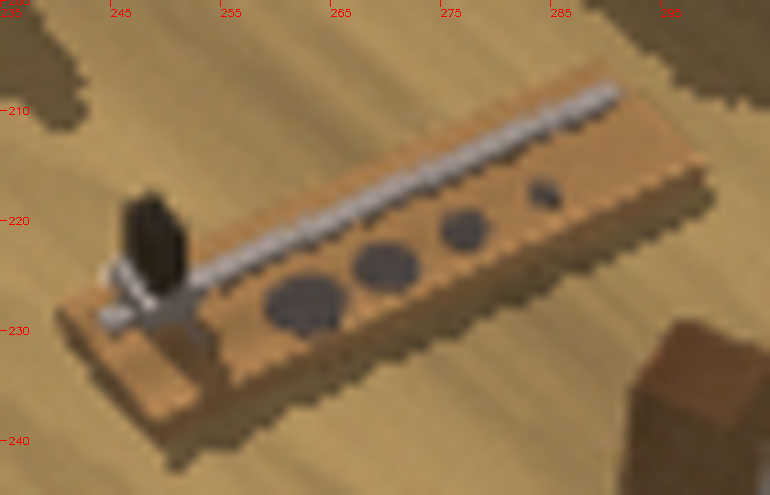

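View pics/t_scale.png

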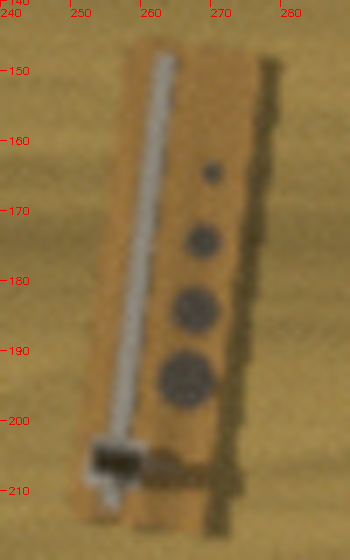

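```bash
cat > fit.py <<'E'
from h import *
from scipy.optimize import least_squares
def fit(obs,x0):
    def res(p):
        c,s=np.cos(p[2]),np.sin(p[2]); R=np.array([[c,-s],[s,c]]); r=[]
        for n,l,uv in obs:
            w=np.r_[R@np.array(l[:2])+p[:2],l[2]]; r+=list(proj(n,w)[0]-uv)
        return np.array(r)
    s=least_squares(res,x0,loss='soft_l1'); return s.x,res(s.x).reshape(-1,2)
E
python3 - <<'E'
from fit import *
np.set_printoptions(precision=4,suppress=True)
# stand
h=.035
T=[(313.5,196.5),(336,188),(345,210),(322,218.5)]
for t in T: print(atz('top',t,.04)[:2])
S=[(280.5,263.5),(291,249),(309.7,257.5),(301,273)]
for t in S: print('s',atz('side',t,.04)[:2])
G=[(176.5,172.5),(207.5,179.5),(195,227),(165,220)]
for t in G: print('g',atz('top',t,.01)[:2])
for t in [(230.5,181),(240,196.5),(203,208.3),(195,191.8)]: print('gs',atz('side',t,.01)[:2])
print('ring top',atz('top',(176.9,206.8),.102), atz('side',(209.2,175.6),.102), tri((209.2,175.6),(176.9,206.8)))
for a,b in zip([(262,227.7),(269.5,224.3),(276.5,221),(283.7,217.6)],[(266.3,194),(267.7,184),(268.9,174.3),(270.3,164.5)]):
    print('disc',atz('top',b,.012)[:2],atz('side',a,.012)[:2],tri(a,b))
for b in [(258,147),(277.5,148.5),(269,216),(251,214)]: print('sc',atz('top',b,.012)[:2])
for b in [(289.5,206),(299,215),(250,238.3),(240,228.3)]: print('scs',atz('side',b,.012)[:2])
print('marker',atz('top',(256.3,206),.051))
for b in [(247.5,217.5),(248.5,218)]: print('ms',atz('side',b,.051))
print('post', atz('top',(181.5,184),.122),atz('side',(225.2,166.5),.122))
E
```

```text
[ 0.5347 -0.1691]
[ 0.561  -0.2343]
[ 0.4974 -0.2611]
[ 0.4712 -0.1947]
s [ 0.476 -0.198]
s [ 0.5389 -0.1758]
s [ 0.5613 -0.2358]
s [ 0.5006 -0.2612]
g [0.599  0.2408]
g [0.5799 0.1463]
g [0.4364 0.1795]
g [0.4551 0.2705]
gs [0.6029 0.2415]
gs [0.5783 0.1458]
gs [0.4354 0.1763]
gs [0.4598 0.2713]
ring top [0.4948 0.2185 0.102 ] [0.4985 0.2197 0.102 ] (array([0.4957, 0.2172, 0.105 ]), np.float64(0.0023452361397420895))
disc [ 0.5401 -0.0318] [ 0.5417 -0.0297] (array([ 0.5399, -0.0317,  0.0148]), np.float64(2.63644427405933e-07))
disc [ 0.5702 -0.0354] [ 0.5721 -0.0331] (array([ 0.57  , -0.0353,  0.0151]), np.float64(0.0001489799834949095))
disc [ 0.5995 -0.0383] [ 0.6014 -0.036 ] (array([ 0.5992, -0.0383,  0.0153]), np.float64(5.869752506410281e-05))
disc [ 0.6291 -0.0419] [ 0.6322 -0.0389] (array([ 0.6288, -0.042 ,  0.0166]), np.float64(0.00047481782441046377))
sc [ 0.6814 -0.0038]
sc [ 0.6781 -0.0626]
sc [ 0.4745 -0.0412]
sc [0.4792 0.0127]
scs [ 0.6882 -0.0075]
scs [ 0.6836 -0.0624]
scs [ 0.4801 -0.0425]
scs [0.4809 0.0141]
marker [ 0.5029 -0.0027  0.051 ]
ms [0.5091 0.0086 0.051 ]
ms [0.5103 0.0046 0.051 ]
post [0.5575 0.2041 0.122 ] [0.5601 0.2066 0.122 ]
```

```bash
python3 - <<'E'
from fit import *
np.set_printoptions(precision=4,suppress=True)
for t in [(292.2,235.3),(296.5,229),(305.2,233),(301,238.6)]: print('s',atz('side',t,.16))
for t in [(341.2,195.5),(344.8,207.5)]: print('t',atz('top',t,.16))
# shank near stand: side centre line
for a,b in [((296.5,247.5),None),((295,263),None)]:
    print(atz('side',a,.10),atz('side',a,.04))
im=cv2.imread('pics/top0.png'); im2=cv2.imread('pics/side0.png')
s=12
for n,f,(u0,v0,w,h) in(('top','pics/top0.png',(305,180,60,45)),('side','pics/side0.png',(270,215,50,60))):
    im=cv2.resize(cv2.imread(f)[v0:v0+h,u0:u0+w],None,fx=s,fy=s,interpolation=cv2.INTER_CUBIC)
    off=np.array([-.001,.001,0]) if n=='top' else np.array([.001,-.001,0])
    def poly(L,c):
        q=((proj(n,L+off)-[u0-.5,v0-.5])*s).astype(int); cv2.polylines(im,[q.reshape(-1,1,2)],True,c,1)
    C=np.array([.5175,-.2160,0]); ya=np.radians(22)
    def sq(hh,z,a): return np.array([[hh*np.sqrt(2)*np.cos(a+np.pi/4+k*np.pi/2),hh*np.sqrt(2)*np.sin(a+np.pi/4+k*np.pi/2),z] for k in range(4)])+C
    def ci(r,z): return np.array([[r*np.cos(t),r*np.sin(t),z] for t in np.linspace(0,6.28,40)])+C
    poly(sq(.035,.04,ya),(0,255,0)); poly(ci(.017,.04),(0,255,0))
    poly(sq(.015,.16,ya),(255,0,0)); poly(sq(.015,.11,ya),(255,0,0)); poly(ci(.011,.04),(255,255,0)); poly(ci(.011,.11),(255,255,0))
    cv2.imwrite(f'pics/ov_{n}.png',im)
E
```

```text
s [ 0.5003 -0.2099  0.16  ]
s [ 0.5262 -0.1997  0.16  ]
s [ 0.5351 -0.226   0.16  ]
s [ 0.5113 -0.2339  0.16  ]
t [ 0.5342 -0.2258  0.16  ]
t [ 0.5028 -0.2356  0.16  ]
[ 0.5181 -0.2158  0.1   ] [ 0.5566 -0.1819  0.04  ]
[ 0.4762 -0.2545  0.1   ] [ 0.5116 -0.2235  0.04  ]
```

View pics/ov_top.png

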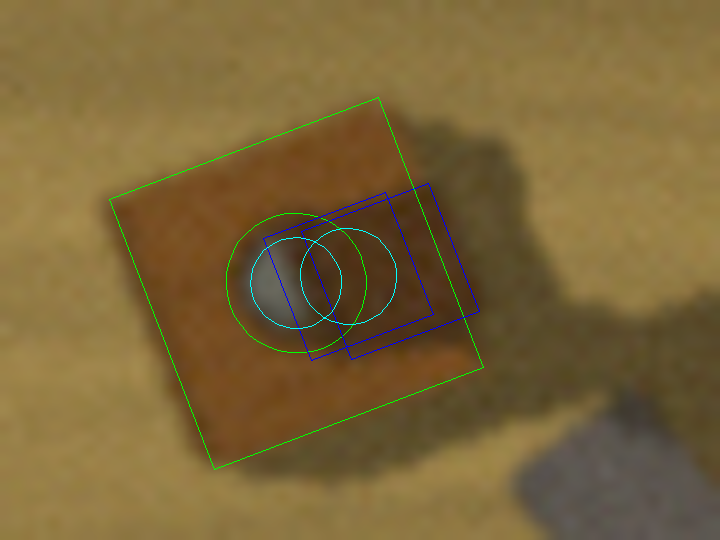

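View pics/ov_side.png

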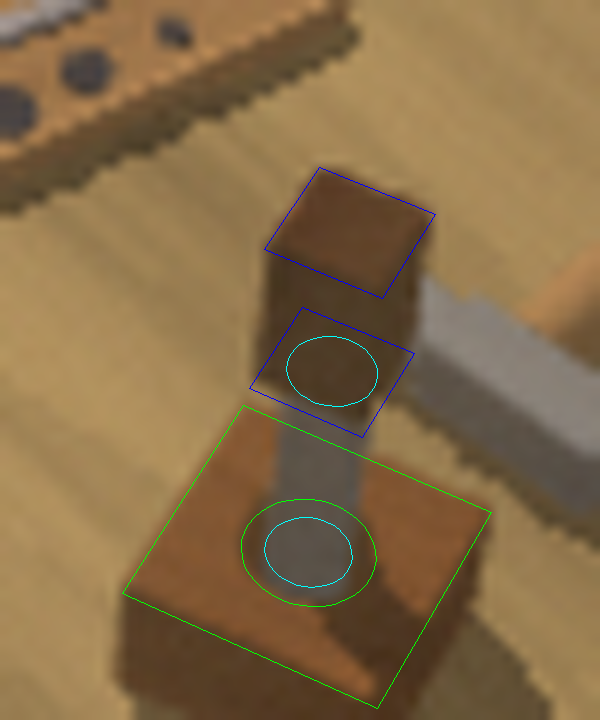

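```bash
cat > go.py <<'E'
import numpy as np
from scipy.spatial.transform import Rotation as R
from workcell import *
np.set_printoptions(precision=4,suppress=True)
def to(p,yaw=None):
    o=get_obs(); r=R.from_quat(o['tool_rot']).as_matrix()
    d=r.T@(np.array(p)-o['eef_pos']); cur=np.degrees(np.arctan2(r[1,1],r[0,1]))
    print('pos',o['eef_pos'],'jawyaw',cur,'z',r[:,2],'w',o['grip_width'],'F',o['ft_force'],'T',o['ft_torque'],'t',o['clock'])
    print('units',d/.05, 'roll', None if yaw is None else -((yaw-cur+90)%180-90)/6)
E
python3 - <<'E'
import workcell
print([n for n in dir(workcell) if n[0]!='_']); print(getattr(workcell,'pinch_z',None))
from go import *
to([.516,-.217,.23],110)
E
```

```text
['Unreachable', 'camera', 'get_obs', 'job_done', 'pinch_z']
0.0187
pos [0.1103 0.487  0.1992] jawyaw 77.23757281642534 z [-0.0004 -0.0019 -1.    ] w 0.08520606707570519 F [-0.9733  0.3267 -0.0304] T [ 0.0328 -0.019   0.0011] t 0.1
units [-11.0237 -11.9413  -0.5932] roll -5.460404530595777
```

Request:
{"op": "move_arm", "data": {"motion": [[85,[-0.3,-0.4,-0.4],-0.2],[85,[-0.9,-1.0,-0.6],-0.6],[85,[-1.5,-1.6,-0.6],-1],[85,[-2.1,-2.2,-0.6],-1.4],[85,[-2.7,-2.9,-0.6],-1.8],[85,[-3.3,-3.6,-0.6],-2.2],[85,[-3.9,-4.2,-0.6],-2.6],[85,[-4.5,-4.9,-0.6],-3],[85,[-5.1,-5.6,-0.6],-3.4],[85,[-5.7,-6.2,-0.6],-3.8]]}}

```text
clock: 1.1
eef_pos: [0.32, 0.1203, 0.2299]
tool_rot: [-0.088, 0.996, -0.0, -0.0]
ft_force: [0.9, 1.1, 0.8]
grip_width: 0.0847
```

```bash
python3 -c "
from go import *
to([.516,-.217,.23],110)"
```

```text
pos [0.32   0.1203 0.2299] jawyaw 100.12320200964703 z [-0.0001 -0.0001 -1.    ] w 0.08472356399173202 F [0.8846 1.0622 0.7702] T [ 0.0266 -0.0562 -0.0328] t 1.1
units [-2.6741 -7.3304 -0.0015] roll -1.6461329983921615
```

Request:
{"op": "move_arm", "data": {"motion": [[85,[-0.3,-0.8,0],-0.2],[85,[-0.6,-1.6,0],-0.4],[85,[-0.9,-2.5,0],-0.6],[85,[-1.2,-3.4,0],-0.8],[85,[-1.5,-4.2,0],-1.0],[85,[-1.8,-5.1,0],-1.2],[85,[-2.1,-5.9,0],-1.4],[85,[-2.4,-6.6,0],-1.55],[85,[-2.6,-7.1,0],-1.65],[85,[-2.68,-7.33,0],-1.65]]}}

```text
clock: 2.1
eef_pos: [0.5162, -0.2172, 0.2287]
tool_rot: [-0.172, 0.985, 0.0, -0.001]
ft_force: [-0.7, 0.1, -0.2]
grip_width: 0.0851
```

```bash
python3 - <<'E'
from go import *
from h import crop
import cv2
to([.516,-.217,.116],110)
for n in("side","top"):
    c=camera(n); cv2.imwrite(f"pics/{n}1.png",c["color"][:,:,::-1])
crop('pics/side1.png','pics/s1.png',250,150,100,130,5)
crop('pics/top1.png','pics/t1.png',280,150,100,80,8)
E
```

```text
pos [ 0.5162 -0.2172  0.2287] jawyaw 109.81309600740177 z [-0.0015  0.0004 -1.    ] w 0.0850781416642117 F [-0.6913  0.0961 -0.1755] T [ 0.0046  0.0037 -0.037 ] t 2.1
units [-0.0001  0.0032  2.2533] roll -0.031150665433038682
```

View pics/s1.png

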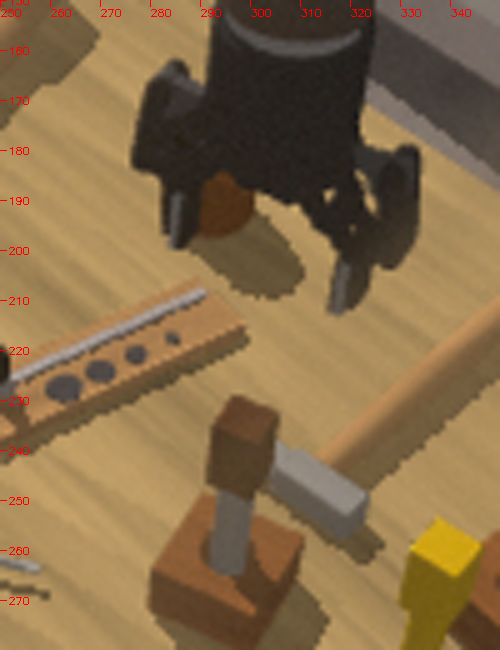

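View pics/t1.png

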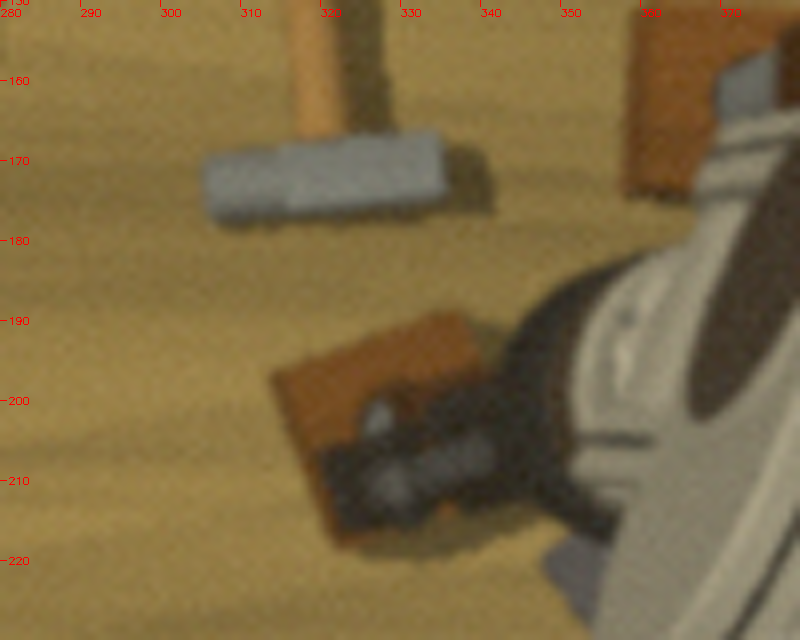

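Upright 22 mm punch in the stand (side ~(295,240)); the gripper is straight above it, fingertips at side (285,199) and (316,212). Checking the camera bias against the tips.

```bash
python3 - <<'E'
from h import *
for z in(.2287,.2417): print(atz('side',(300.5,205.5),z))
print(proj('side',[[.5162,-.2172,.16],[.5162,-.2172,.2417]]))
E
```

```text
[ 0.54727686 -0.18492344  0.2287    ]
[ 0.53681987 -0.19421246  0.2417    ]
[[298.15031968 234.23148599]
 [300.8329888  213.48194089]]
```

```bash
python3 - <<'E'
from h import *
c=np.array([.5162,-.2172]); d=np.array([np.cos(np.radians(110)),np.sin(np.radians(110))])
for z in (.2287,.2417,.255,.27):
  for s in(-.05,.05): print(z,s,proj('side',np.r_[c+s*d,z]))
E
```

```text
0.2287 -0.05 [[317.49698197 224.14151227]]
0.2287 0.05 [[283.93067974 210.01643512]]
0.2417 -0.05 [[318.11203228 220.67977172]]
0.2417 0.05 [[284.22238913 206.56255983]]
0.255 -0.05 [[318.75320693 217.07099327]]
0.255 0.05 [[284.526268   202.96459647]]
0.27 -0.05 [[319.4912512  212.91699522]]
0.27 0.05 [[284.87577845 198.82634941]]
```

```bash
python3 - <<'E'
from h import *
c=np.array([.5162,-.2172]); d=np.array([np.cos(np.radians(110)),np.sin(np.radians(110))])
for z in (.2417,.27,.30):
  for s in(-.05,.05): print(z,s,proj('top',np.r_[c+s*d,z]))
crop('pics/top1.png','pics/t1b.png',300,180,80,60,10)
crop('pics/side1.png','pics/s1b.png',270,150,70,70,10)
E
```

```text
0.2417 -0.05 [[363.69603884 194.88992958]]
0.2417 0.05 [[324.85411637 208.02974036]]
0.27 -0.05 [[366.72028212 194.4028972 ]]
0.27 0.05 [[326.77865088 207.91479587]]
0.3 -0.05 [[370.11901026 193.85555676]]
0.3 0.05 [[328.94151198 207.78561711]]
```

View pics/t1b.png

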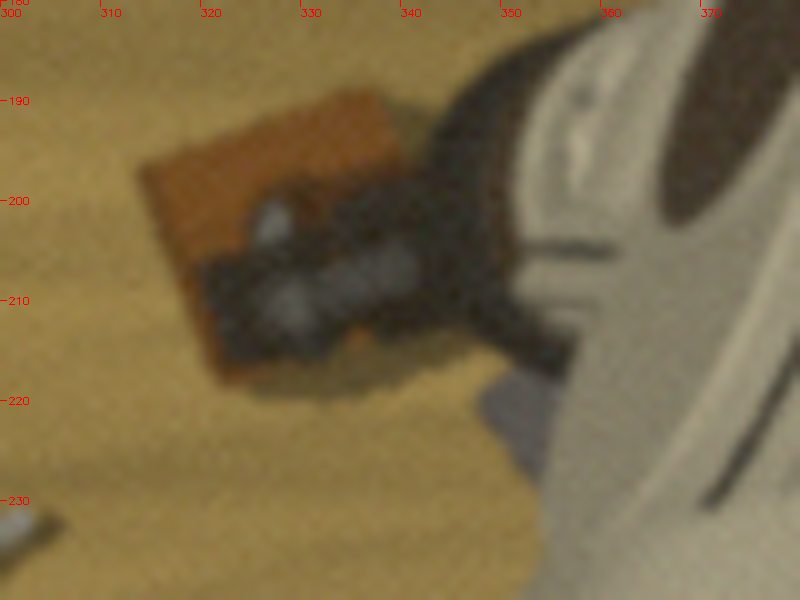

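View pics/s1b.png

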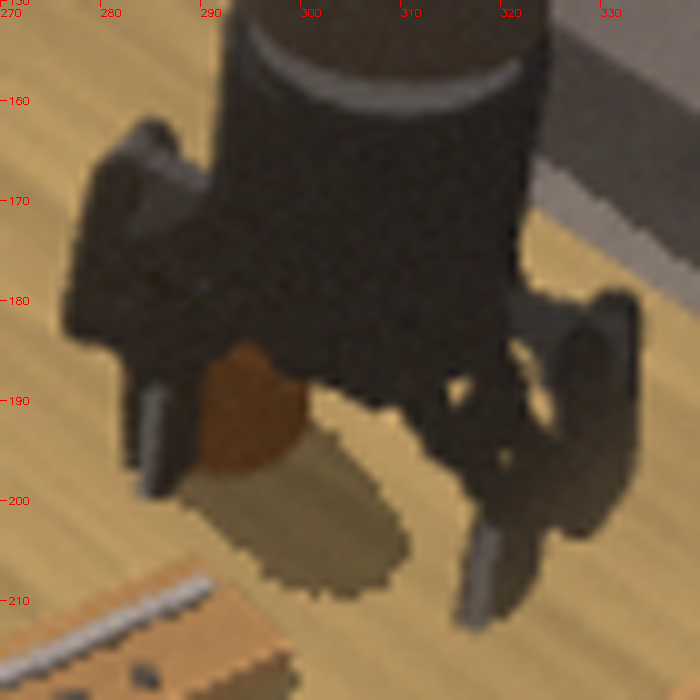

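Request:
{"op": "move_arm", "data": {"motion": [[85,[0,0,0.4],0],[85,[0,0,0.8],0],[85,[0,0,1.2],0],[85,[0,0,1.5],0],[85,[0,0,1.8],0],[85,[0,0,2.0],0],[85,[0,0,2.2],0],[85,[0,0,2.3],0],[85,[0,0,2.3],0],[85,[0,0,2.3],0]]}}

```text
clock: 3.2
eef_pos: [0.516, -0.2153, 0.1155]
tool_rot: [-0.173, 0.985, -0.0, 0.0]
ft_force: [-0.6, 0.7, -0.7]
grip_width: 0.0849
```

```bash
python3 - <<'E'
from go import *
from h import crop
import cv2
to([.516,-.217,.113],110)
for n in("side","top"):
    c=camera(n); cv2.imwrite(f"pics/{n}2.png",c["color"][:,:,::-1])
crop('pics/side2.png','pics/s2.png',260,190,80,80,9)
E
```

```text
pos [ 0.516  -0.2153  0.1155] jawyaw 109.93464860860668 z [ 0.0007 -0.0002 -1.    ] w 0.08485338349128137 F [-0.5982  0.7459 -0.6988] T [-0.0357 -0.0228 -0.0392] t 3.2
units [ 0.0123 -0.0327  0.0495] roll -0.010891898565553504
```

View pics/s2.png

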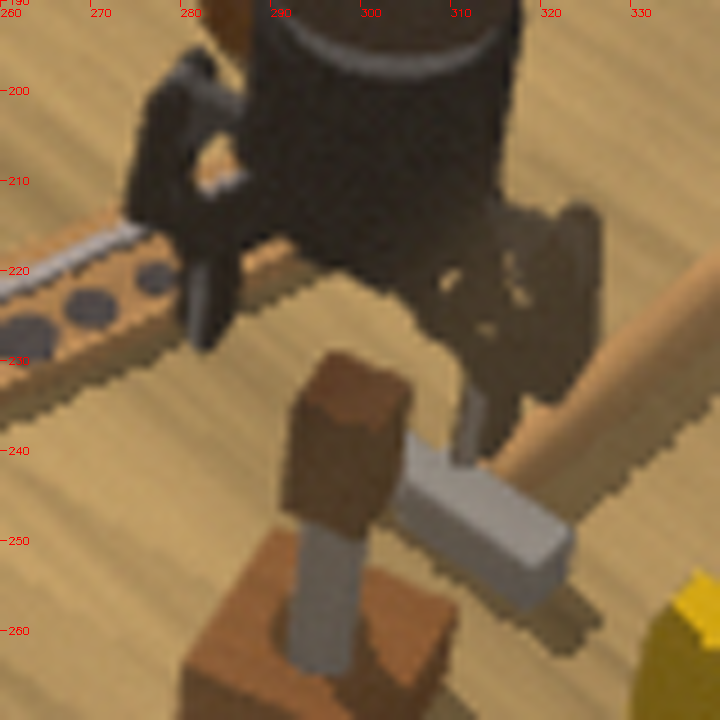

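```bash
python3 - <<'E'
from h import *
c=np.array([.516,-.2153]); d=np.array([np.cos(np.radians(110)),np.sin(np.radians(110))])
im=cv2.imread('pics/top2.png');
for n,f in(('top','pics/top2.png'),('side','pics/side2.png')):
  im=cv2.imread(f); u0,v0,w,h=(300,175,70,55) if n=='top' else (260,190,80,80); s=11 if n=='top' else 7
  im=cv2.resize(im[v0:v0+h,u0:u0+w],None,fx=s,fy=s,interpolation=cv2.INTER_CUBIC)
  e=np.array([-d[1],d[0]])
  for z,col in((.1285,(0,0,255)),(.155,(0,255,0))):
    for sg in(-1,1):
      q=[np.r_[c+sg*a*d+b*e,z] for a,b in((.0425,-.011),(.057,-.011),(.057,.011),(.0425,.011))]
      q=((proj(n,q)-[u0-.5,v0-.5])*s).astype(int); cv2.polylines(im,[q.reshape(-1,1,2)],True,col,1)
  cv2.imwrite(f'pics/ov2_{n}.png',im)
E
```

```text
(no output)
```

View pics/ov2_top.png

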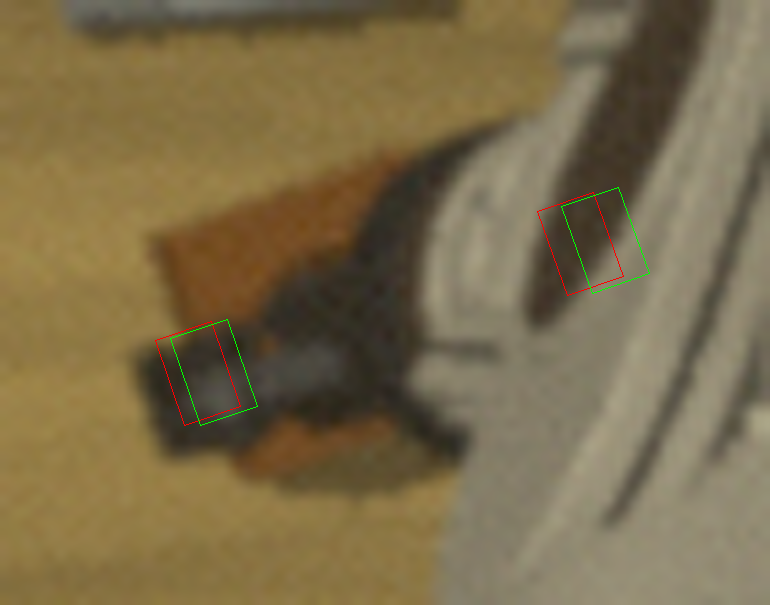

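View pics/ov2_side.png

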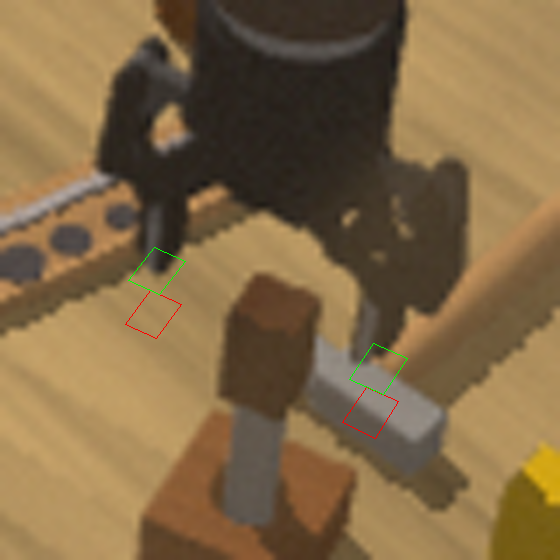

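Request:
{"op": "move_arm", "data": {"motion": [[85,[0,0,0.1],0],[85,[0,0,0.2],0],[85,[0,0,0.24],0],[85,[0,0,0.24],0],[85,[0,0,0.24],0],[60,[0,0,0.24],0],[48,[0,0,0.24],0],[40,[0,0,0.24],0],[40,[0,0,0.24],0],[40,[0,0,0.24],0]]}}

```text
clock: 4.3
eef_pos: [0.5158, -0.2152, 0.103]
tool_rot: [-0.173, 0.985, -0.0, 0.0]
ft_force: [-0.0, -0.3, -1.1]
grip_width: 0.0401
```

```bash
python3 - <<'E'
from go import *
from h import crop
import cv2
to([.516,-.217,.113],110)
c=camera('side'); cv2.imwrite(f"pics/side3.png",c["color"][:,:,::-1])
crop('pics/side3.png','pics/s3.png',260,190,80,80,9)
E
```

```text
pos [ 0.5158 -0.2152  0.103 ] jawyaw 109.93810264223768 z [ 0.0001 -0.     -1.    ] w 0.04011526744618157 F [-0.0164 -0.3073 -1.0705] T [ 0.0232  0.0336 -0.0437] t 4.3
units [ 0.0082 -0.035  -0.1991] roll -0.010316226293719902
```

View pics/s3.png

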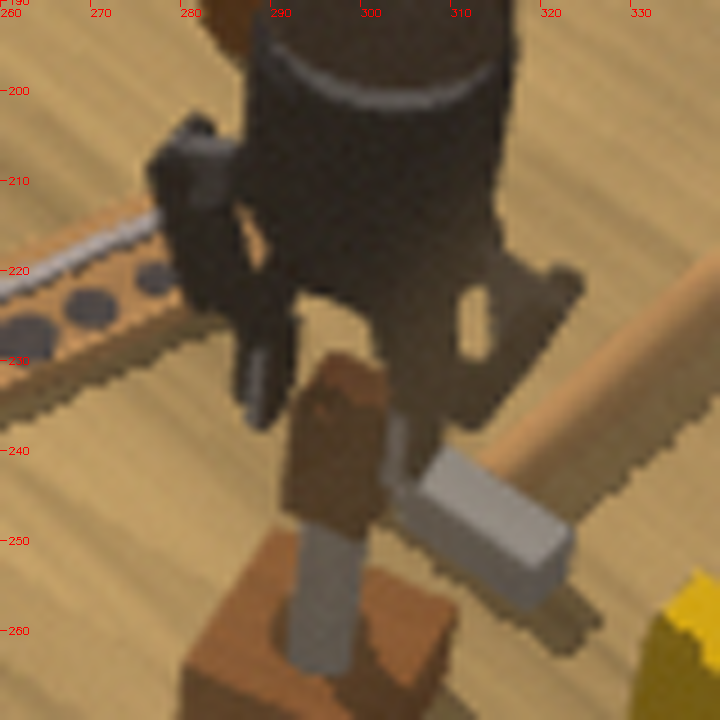

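Request:
{"op": "move_arm", "data": {"motion": [[40,[0,0,0.08],0],[40,[0,0,0.16],0],[40,[0,0,0.16],0],[38,[0,0,0.16],0],[34,[0,0,0.16],0],[30,[0,0,0.16],0],[26,[0,0,0.16],0],[22,[0,0,0.16],0],[20,[0,0,0.16],0],[20,[0,0,0.16],0]]}}

```text
clock: 5.35
eef_pos: [0.5161, -0.2156, 0.0953]
tool_rot: [-0.173, 0.985, -0.001, 0.0]
ft_force: [0.1, -1.9, 1.4]
grip_width: 0.0295
```

```bash
python3 - <<'E'
from go import *
from h import crop
import cv2
to([.516,-.217,.113],110)
for n in("side","top"):
    c=camera(n); cv2.imwrite(f"pics/{n}4.png",c["color"][:,:,::-1])
crop('pics/side4.png','pics/s4.png',260,190,80,80,9)
E
```

```text
pos [ 0.5161 -0.2156  0.0953] jawyaw 109.9243758578635 z [ 0.0009 -0.0009 -1.    ] w 0.02947044307687261 F [ 0.0513 -1.8833  1.3525] T [-0.6699 -0.1446 -0.0549] t 5.35
units [ 0.0111 -0.0251 -0.3532] roll -0.012604023689417451
```

View pics/s4.png

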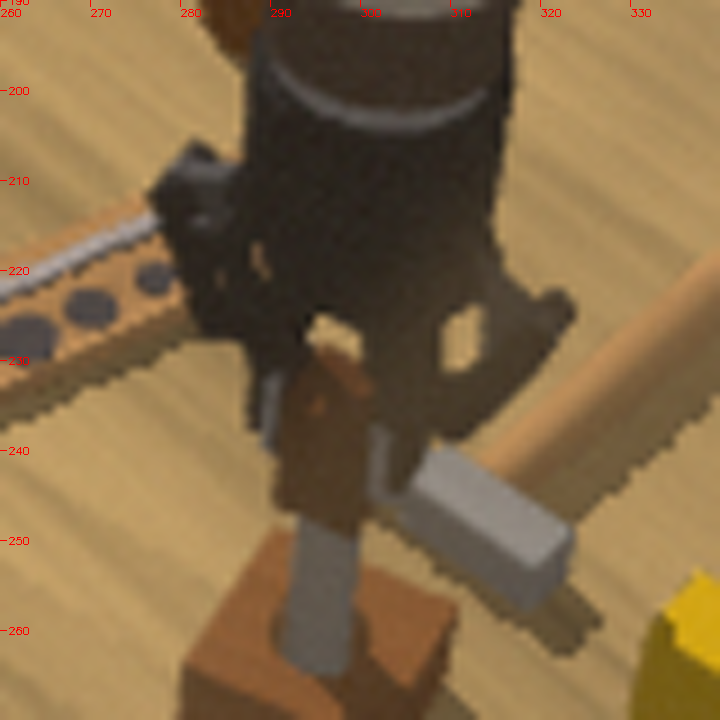

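Gripped at 29.5 mm width on the handle flats: pads at side (288,238) and (302,243). Lifting.

Request:
{"op": "move_arm", "data": {"motion": [[20,[0,0,-0.1],0],[20,[0,0,-0.3],0],[20,[0,0,-0.6],0],[20,[0,0,-0.9],0],[20,[0,0,-1.3],0],[20,[0,0,-1.7],0],[20,[0,0,-2.1],0],[20,[0,0,-2.5],0],[20,[0,0,-2.8],0],[20,[0,0,-2.8],0]]}}

```text
clock: 6.45
eef_pos: [0.5168, -0.2152, 0.2377]
tool_rot: [-0.173, 0.985, -0.001, 0.002]
ft_force: [0.2, -0.0, -3.0]
grip_width: 0.0293
```

```bash
python3 - <<'E'
from go import *
from h import crop
import cv2
to([.4965,.219,.235],100)
for n in("side","top"):
    c=camera(n); cv2.imwrite(f"pics/{n}5.png",c["color"][:,:,::-1])
crop('pics/side5.png','pics/s5.png',260,150,80,110,7)
crop('pics/top5.png','pics/t5.png',290,160,90,70,8)
E
```

```text
pos [ 0.5168 -0.2152  0.2377] jawyaw 109.95247874802297 z [ 0.0041 -0.001  -1.    ] w 0.02930569989786573 F [ 0.2288 -0.0258 -3.0086] T [-0.0335 -0.0549  0.007 ] t 6.45
units [-2.5822  8.3021  0.0437] roll 1.6587464580038283
```

View pics/s5.png

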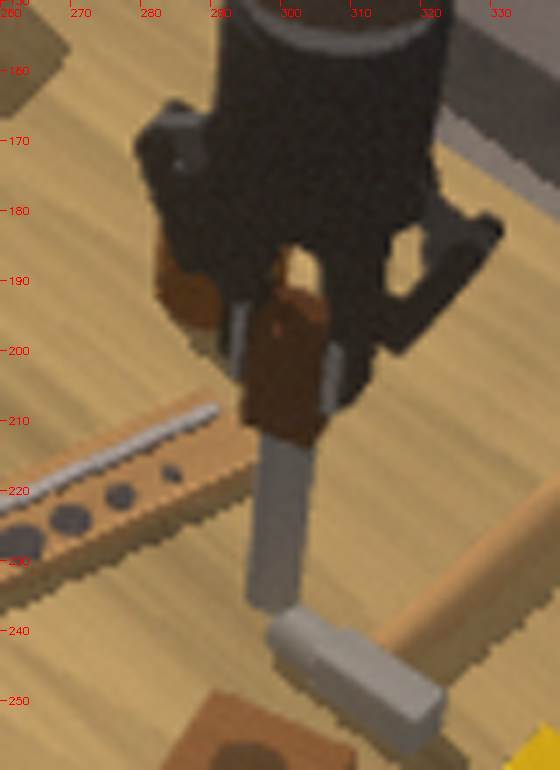

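View pics/t5.png

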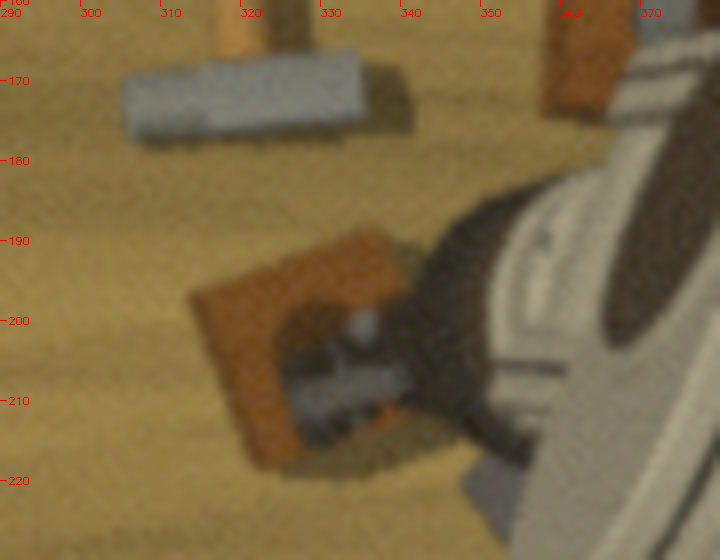

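```bash
python3 - <<'E'
from h import *
np.set_printoptions(precision=4,suppress=True)
print(proj('side',[[.5168,-.2152,z] for z in (.152,.252,.302)]))
print(atz('side',(299,235.7),.152))
crop('pics/side5.png','pics/s5b.png',285,190,40,52,14)
E
```

```text
[[297.5718 235.6264]
 [300.8336 210.181 ]
 [302.643  196.0657]]
[ 0.5198 -0.2179  0.152 ]
```

View pics/s5b.png

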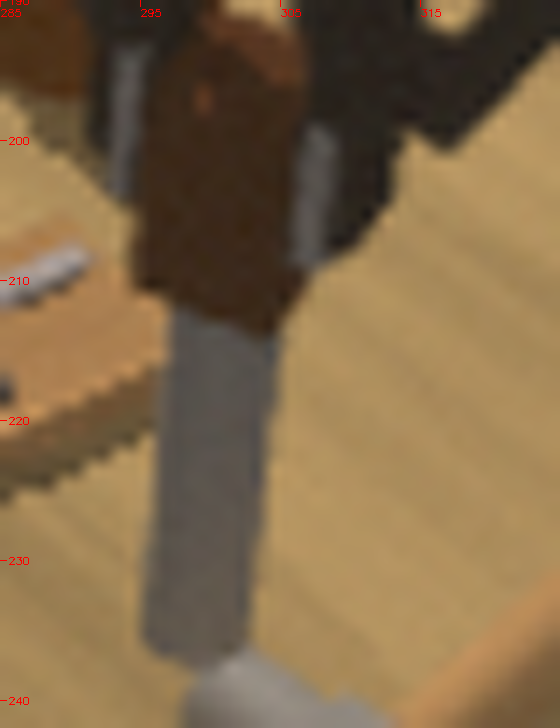

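Request:
{"op": "move_arm", "data": {"motion": [[20,[-0.1,0.3,0],0],[20,[-0.3,0.9,0],0],[20,[-0.55,1.7,0],0],[20,[-0.8,2.5,0],0],[20,[-1.05,3.3,0],0],[20,[-1.3,4.1,0],0],[20,[-1.55,4.9,0],0],[20,[-1.8,5.7,0],0],[20,[-2.0,6.4,0],0],[20,[-2.15,6.9,0],0]]}}

```text
clock: 7.55
eef_pos: [0.4972, 0.1487, 0.2337]
tool_rot: [-0.174, 0.985, 0.0, -0.001]
ft_force: [0.8, -1.1, -2.5]
grip_width: 0.0295
```

```bash
python3 - <<'E'
from go import *
to([.4965,.219,.215],110)
E
```

```text
pos [0.4972 0.1487 0.2337] jawyaw 110.08882004141863 z [-0.0031  0.0003 -1.    ] w 0.02953071927892381 F [ 0.7712 -1.1427 -2.5481] T [-0.0341 -0.0611  0.0108] t 7.55
units [-0.4708  1.3244  0.374 ] roll 0.014803340236438109
```

Request:
{"op": "move_arm", "data": {"motion": [[20,[-0.1,0.2,0],0],[20,[-0.2,0.5,0],0],[20,[-0.3,0.8,0.1],0],[20,[-0.4,1.1,0.2],0],[20,[-0.45,1.25,0.3],0],[20,[-0.47,1.32,0.4],0],[20,[-0.47,1.32,0.45],0],[20,[-0.47,1.32,0.45],0],[20,[-0.47,1.32,0.45],0],[20,[-0.47,1.32,0.45],0]]}}

```text
clock: 8.55
eef_pos: [0.4991, 0.2154, 0.2129]
tool_rot: [-0.173, 0.985, 0.0, 0.0]
ft_force: [-0.4, -1.0, -2.5]
grip_width: 0.0293
```

```bash
python3 - <<'E'
from go import *
from h import crop
import cv2
to([.4965,.219,.215],110)
for n in("side","top"):
    c=camera(n); cv2.imwrite(f"pics/{n}6.png",c["color"][:,:,::-1])
crop('pics/side6.png','pics/s6.png',190,140,60,70,11)
crop('pics/top6.png','pics/t6.png',155,165,65,70,8)
E
```

```text
pos [0.4991 0.2154 0.2129] jawyaw 109.88320161345182 z [ 0.0006  0.0002 -1.    ] w 0.02927657702705563 F [-0.4006 -1.0469 -2.5358] T [ 0.0151 -0.0023 -0.0434] t 8.55
units [ 0.0234  0.0855 -0.0422] roll -0.019466397758030496
```

View pics/s6.png

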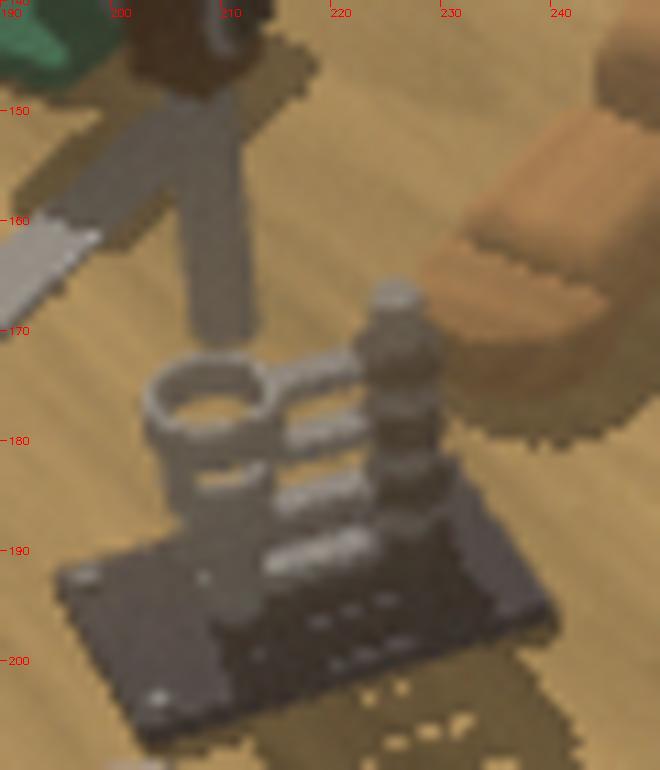

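View pics/t6.png

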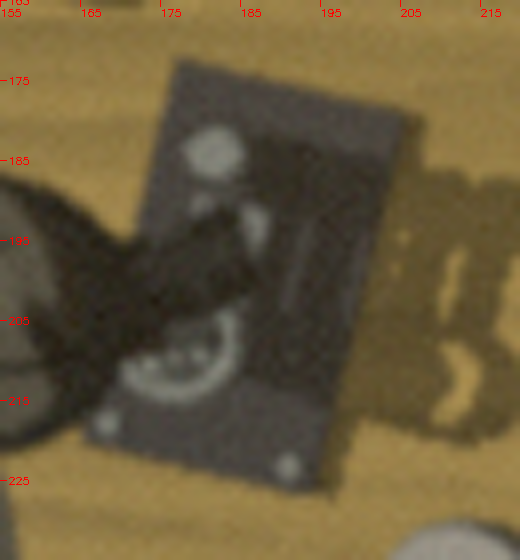

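```bash
python3 - <<'E'
from h import *
np.set_printoptions(precision=4,suppress=True)
a=atz('side',(210.5,170.7),.1272); b=atz('side',(209.05,175.5),.102); print(a,b,b-a)
print(proj('side',[[.4991,.2154,z] for z in (.1272,.2272)]), proj('top',[[.4991,.2154,.1272],[.4965,.219,.102]]))
crop('pics/top6.png','pics/t6b.png',163,190,35,35,16)
crop('pics/side6.png','pics/s6b.png',195,140,35,50,14)
E
```

```text
[0.5015 0.2125 0.1272] [0.4984 0.2206 0.102 ] [-0.0031  0.0081 -0.0252]
[[209.4641 170.5504]
 [207.1417 146.8421]] [[176.3183 205.1243]
 [176.7286 206.1765]]
```

View pics/t6b.png

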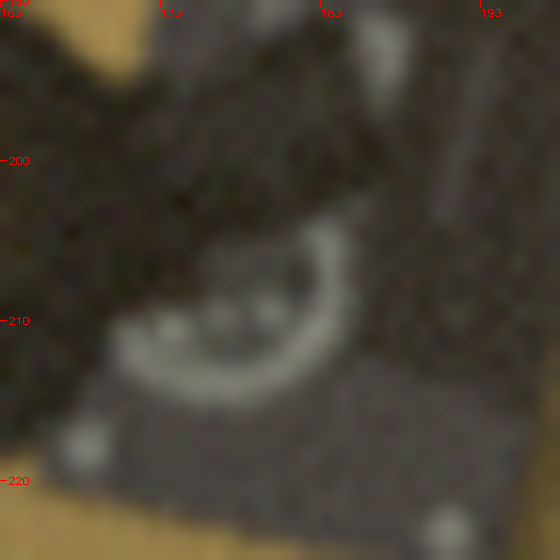

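View pics/s6b.png

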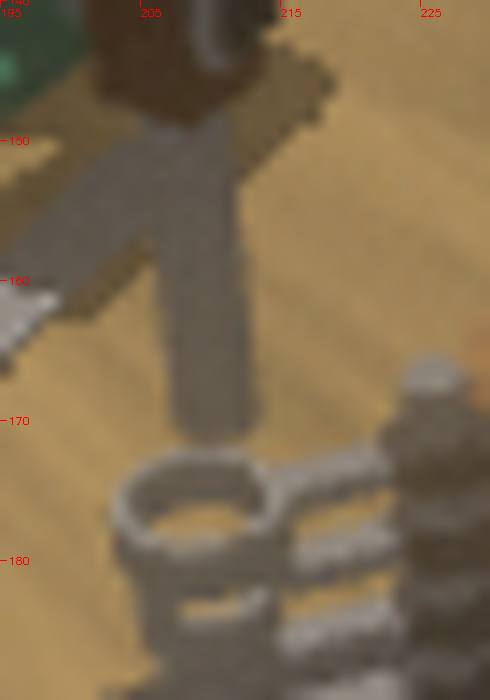

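```bash
python3 - <<'E'
from go import *
to([.4951,.2229,.200],110)
E
```

```text
pos [0.499  0.2155 0.2129] jawyaw 109.89990325111637 z [ 0.0007  0.0002 -1.    ] w 0.029061559352600814 F [-0.7395 -0.8612 -3.8271] T [-0.0466 -0.0449 -0.0537] t 8.65
units [0.024  0.1651 0.2581] roll -0.01668279148060492
```

Request:
{"op": "move_arm", "data": {"motion": [[20,[0.02,0.08,0],0],[20,[0.02,0.17,0],0],[20,[0.02,0.17,0],0],[20,[0.02,0.17,0.1],0],[20,[0.02,0.17,0.2],0],[20,[0.02,0.17,0.3],0],[20,[0.02,0.17,0.3],0],[20,[0.02,0.17,0.3],0],[20,[0.02,0.17,0.3],0],[20,[0.02,0.17,0.3],0]]}}

```text
clock: 9.65
eef_pos: [0.4951, 0.2235, 0.1978]
tool_rot: [-0.173, 0.985, 0.0, 0.0]
ft_force: [0.3, 0.2, -2.6]
grip_width: 0.029
```

```bash
python3 - <<'E'
from go import *
from h import crop
import cv2
to([.4951,.2229,.198],110)
for n in("side","top"):
    c=camera(n); cv2.imwrite(f"pics/{n}7.png",c["color"][:,:,::-1])
crop('pics/side7.png','pics/s7.png',192,145,40,45,13)
crop('pics/top7.png','pics/t7.png',163,190,35,35,16)
E
```

```text
pos [0.4951 0.2235 0.1978] jawyaw 109.93188970389907 z [ 0.0004  0.0002 -1.    ] w 0.029020113620506306 F [ 0.2798  0.1841 -2.6201] T [-0.0028  0.0141  0.0312] t 9.65
units [ 0.0045 -0.0119 -0.0049] roll -0.011351716016820982
```

View pics/s7.png

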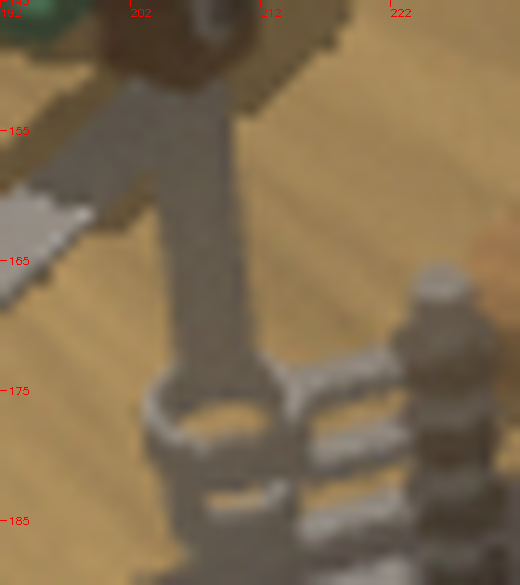

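View pics/t7.png

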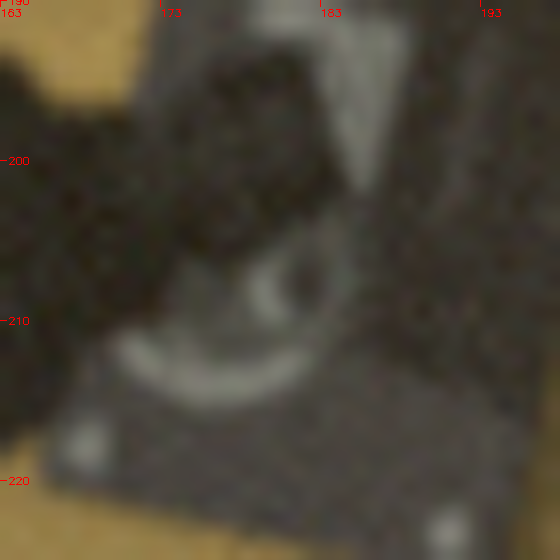

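```bash
python3 - <<'E'
from h import *
np.set_printoptions(precision=4,suppress=True)
def mk(f,n,C,foot,zf,out,box,s):
    u0,v0,w,h=box
    im=cv2.resize(cv2.imread(f)[v0:v0+h,u0:u0+w],None,fx=s,fy=s,interpolation=cv2.INTER_CUBIC)
    def ci(c,r,z,col):
        q=proj(n,[[c[0]+r*np.cos(t),c[1]+r*np.sin(t),z] for t in np.linspace(0,6.28,60)])
        cv2.polylines(im,[((q-[u0-.5,v0-.5])*s).astype(int).reshape(-1,1,2)],True,col,1)
    for hole,z in((.034,.102),(.026,.076),(.018,.05),(.010,.024)): ci(C,hole/2,z,(0,255,0)); ci(C,hole/2+.006,z,(0,160,0))
    if foot is not None: ci(foot,.011,zf,(0,0,255))
    return im
b=(163,190,35,35)
a=mk('pics/top0.png','top',(.4948,.2185),None,0,'',b,11); c=mk('pics/top7.png','top',(.4948,.2185),(.4948,.2185),.112,'',b,11)
cv2.imwrite('pics/ct.png',np.hstack([a,c]))
b=(195,150,30,50)
a=mk('pics/side0.png','side',(.4984,.2206),None,0,'',b,12); c=mk('pics/side7.png','side',(.4984,.2206),(.4984,.2206),.112,'',b,12)
cv2.imwrite('pics/cs.png',np.hstack([a,c]))
E
```

```text
(no output)
```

View pics/ct.png

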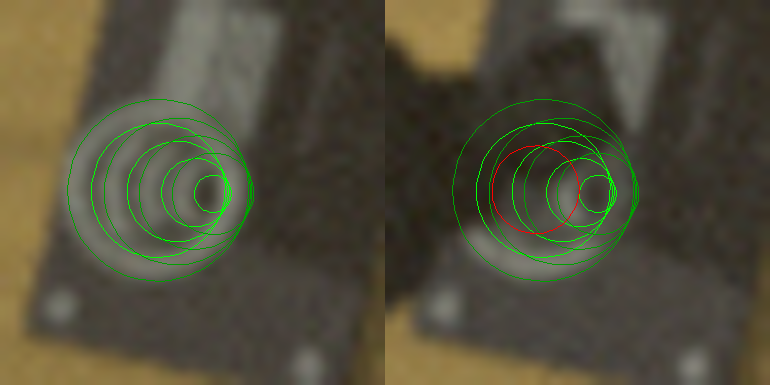

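View pics/cs.png

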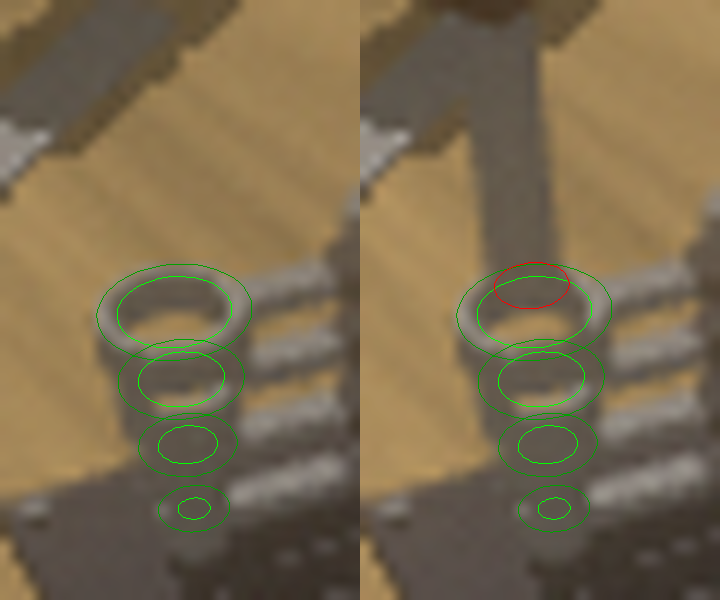

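```bash
python3 - <<'E'
from h import *
np.set_printoptions(precision=4,suppress=True)
print(atz('side',(208.1,174.1),.112)-[.4984,.2206,0],atz('side',(208.5,173.7),.112)-[.4984,.2206,0])
E
```

```text
[-0.0046 -0.0023  0.112 ] [-0.0022 -0.0012  0.112 ]
```

Request:
{"op": "move_arm", "data": {"motion": [[20,[-0.03,-0.01,0.04],0],[20,[-0.03,-0.01,0.08],0],[20,[-0.03,-0.01,0.12],0],[20,[-0.03,-0.01,0.15],0],[20,[-0.03,-0.01,0.17],0],[20,[-0.03,-0.01,0.19],0],[20,[-0.03,-0.01,0.21],0],[20,[-0.03,-0.01,0.23],0],[20,[-0.03,-0.01,0.25],0],[20,[-0.03,-0.01,0.27],0]]}}

```text
clock: 10.75
eef_pos: [0.4965, 0.2235, 0.184]
tool_rot: [-0.173, 0.985, 0.0, 0.0]
ft_force: [-0.3, 0.5, -3.3]
grip_width: 0.0293
```

```bash
python3 - <<'E'
from go import *
to([.4965,.2235,.1617],110)
E
```

```text
pos [0.4965 0.2235 0.184 ] jawyaw 109.93537363617963 z [ 0.0001  0.     -1.    ] w 0.029254592407547957 F [-0.2989  0.4641 -3.3093] T [-0.0105  0.0151 -0.0278] t 10.75
units [ 0.0008 -0.0001  0.445 ] roll -0.010771060636727725
```

Request:
{"op": "move_arm", "data": {"motion": [[20,[0,0,0.03],0],[20,[0,0,0.06],0],[20,[0,0,0.09],0],[20,[0,0,0.12],0],[20,[0,0,0.15],0],[20,[0,0,0.18],0],[20,[0,0,0.21],0],[20,[0,0,0.24],0],[20,[0,0,0.27],0],[20,[0,0,0.3],0]]}}

```text
clock: 11.75
eef_pos: [0.4965, 0.2235, 0.1689]
tool_rot: [-0.173, 0.985, -0.0, 0.0]
ft_force: [0.3, -0.2, -4.0]
grip_width: 0.0293
```

Request:
{"op": "move_arm", "data": {"motion": [[20,[0,0,0.02],0],[20,[0,0,0.04],0],[20,[0,0,0.06],0],[20,[0,0,0.08],0],[20,[0,0,0.1],0],[20,[0,0,0.12],0],[20,[0,0,0.14],0],[20,[0,0,0.16],0],[20,[0,0,0.16],0],[20,[0,0,0.16],0]]}}

```text
clock: 12.75
eef_pos: [0.4966, 0.2236, 0.1613]
tool_rot: [-0.173, 0.985, 0.0, 0.0]
ft_force: [-0.6, -0.2, -0.7]
grip_width: 0.029
```

```bash
python3 - <<'E'
from go import *
to([.4965,.2235,.1617],110)
E
```

```text
pos [0.4966 0.2236 0.1613] jawyaw 109.93572559828459 z [ 0.0003  0.0001 -1.    ] w 0.029037834483788747 F [-0.6364 -0.1999 -0.7413] T [-0.0466  0.1077 -0.0488] t 12.75
units [ 0.002  -0.0005 -0.0086] roll -0.010712400285901444
```

Request:
{"op": "move_arm", "data": {"motion": [[20,[0,0,0.01],0],[20,[0,0,0.02],0],[20,[0,0,0.03],0],[20,[0,0,0.03],0],[20,[0,0,0.03],0],[20,[0,0,0.03],0],[20,[0,0,0.03],0],[20,[0,0,0.03],0],[20,[0,0,0.03],0],[20,[0,0,0.03],0]]}}

```text
clock: 13.75
eef_pos: [0.4969, 0.2236, 0.161]
tool_rot: [-0.173, 0.985, 0.0, 0.001]
ft_force: [-2.9, -1.4, 5.2]
grip_width: 0.0293
```

```bash
python3 - <<'E'
from go import *
from h import crop
import cv2
to([.4965,.2235,.1617],110)
for n in("side","top"):
    c=camera(n); cv2.imwrite(f"pics/{n}8.png",c["color"][:,:,::-1])
to([.4965,.2235,.1617],110)
crop('pics/side8.png','pics/s8.png',192,145,40,55,13)
crop('pics/top8.png','pics/t8.png',163,190,35,35,16)
E
```

```text
pos [0.4969 0.2236 0.161 ] jawyaw 109.92975254717972 z [ 0.0019  0.0007 -1.    ] w 0.029274783269270067 F [-2.9396 -1.3926  5.1756] T [-0.3111  0.6017 -0.054 ] t 13.75
units [ 0.0088  0.0006 -0.0148] roll -0.011707908803380462
pos [0.4969 0.2236 0.161 ] jawyaw 109.93081681546086 z [ 0.0019  0.0007 -1.    ] w 0.029257414579059785 F [-1.5873 -1.4943  5.9318] T [-0.3412  0.5974 -0.0106] t 13.85
units [ 0.0086  0.0007 -0.0144] roll -0.01153053075652366
```

View pics/s8.png

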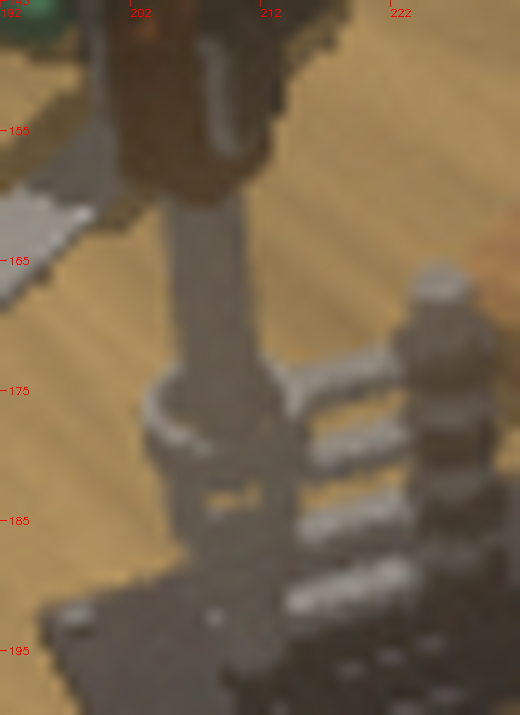

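View pics/t8.png

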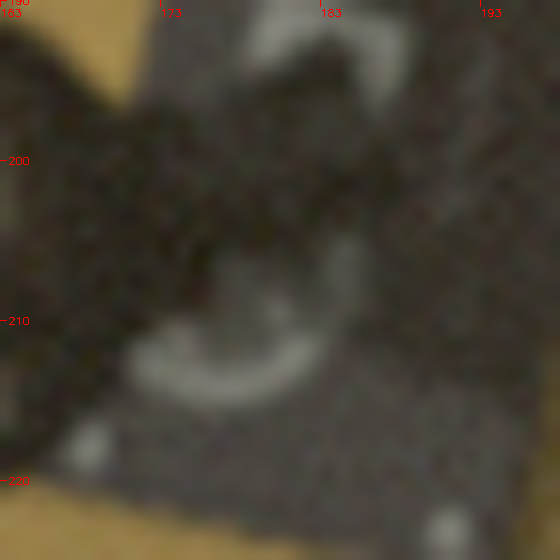

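Request:
{"op": "move_arm", "data": {"motion": [[20,[0,0,-0.04],0],[20,[0,0,-0.08],0],[20,[0.04,0,-0.08],0],[20,[0.04,0,-0.08],0],[20,[0.04,0,-0.06],0],[20,[0.04,0,-0.04],0],[20,[0.04,0,-0.02],0],[20,[0.04,0,0.0],0],[20,[0.04,0,0.0],0],[20,[0.04,0,0.0],0]]}}

```text
clock: 14.85
eef_pos: [0.4945, 0.2227, 0.1594]
tool_rot: [-0.173, 0.985, -0.0, -0.0]
ft_force: [0.7, -0.1, -3.6]
grip_width: 0.029
```

```bash
python3 - <<'E'
from go import *
to([.4965,.2235,.1617],110)
E
```

```text
pos [0.4945 0.2227 0.1594] jawyaw 109.93134071194451 z [-0.0002 -0.0002 -1.    ] w 0.029004204043035716 F [ 0.6862 -0.1437 -3.5918] T [-0.1506  0.0434  0.0163] t 14.85
units [-0.042   0.0013 -0.0458] roll -0.011443214675914248
```

Request:
{"op": "move_arm", "data": {"motion": [[20,[0,0,0.02],0],[20,[0,0,0.04],0],[20,[0,0,0.06],0],[20,[0,0,0.08],0],[20,[0,0,0.1],0],[20,[0,0,0.12],0],[20,[0,0,0.14],0],[20,[0,0,0.16],0],[20,[0,0,0.18],0],[20,[0,0,0.2],0]]}}

```text
clock: 15.85
eef_pos: [0.4946, 0.2227, 0.1494]
tool_rot: [-0.173, 0.985, -0.0, -0.0]
ft_force: [-0.7, -1.0, -2.3]
grip_width: 0.0293
```

```bash
python3 - <<'E'
from go import *
to([.4965,.2235,.1617],110)
E
```

```text
pos [0.4946 0.2227 0.1494] jawyaw 109.93306435610377 z [-0.     -0.0003 -1.    ] w 0.02927819775292462 F [-0.7485 -0.9897 -2.2659] T [-0.5052  0.1242 -0.0013] t 15.85
units [-0.0412  0.0016 -0.2455] roll -0.011155940649371606
```

Request:
{"op": "move_arm", "data": {"motion": [[20,[0.005,-0.02,0.02],0],[20,[0.005,-0.02,0.04],0],[20,[0.005,-0.02,0.06],0],[20,[0.005,-0.02,0.08],0],[20,[0.005,-0.02,0.1],0],[20,[0.005,-0.02,0.12],0],[20,[0.005,-0.02,0.14],0],[20,[0.005,-0.02,0.16],0],[20,[0.005,-0.02,0.18],0],[20,[0.005,-0.02,0.2],0]]}}

```text
clock: 16.85
eef_pos: [0.4947, 0.2218, 0.1394]
tool_rot: [-0.173, 0.985, -0.0, -0.0]
ft_force: [0.7, 0.6, -3.7]
grip_width: 0.0294
```

```bash
python3 - <<'E'
from go import *
to([.4965,.2235,.1617],110)
E
```

```text
pos [0.4947 0.2218 0.1394] jawyaw 109.93518014233466 z [-0. -0. -1.] w 0.029436338378563333 F [ 0.7254  0.5848 -3.7088] T [0.0688 0.0224 0.0122] t 16.85
units [-0.0448  0.0199 -0.4457] roll -0.01080330961089023
```

Request:
{"op": "move_arm", "data": {"motion": [[20,[0,0,0.015],0],[20,[0,0,0.03],0],[20,[0,0,0.045],0],[20,[0,0,0.06],0],[20,[0,0,0.07],0],[20,[0,0,0.08],0],[20,[0,0,0.085],0],[20,[0,0,0.085],0],[20,[0,0,0.085],0],[20,[0,0,0.085],0]]}}

```text
clock: 17.85
eef_pos: [0.4948, 0.2218, 0.1354]
tool_rot: [-0.173, 0.985, 0.0, 0.0]
ft_force: [-0.1, -0.8, -1.7]
grip_width: 0.0296
```

```bash
python3 - <<'E'
from go import *
from h import crop
import cv2
to([.4965,.2235,.1617],110)
for n in("side","top"):
    c=camera(n); cv2.imwrite(f"pics/{n}9.png",c["color"][:,:,::-1])
crop('pics/side9.png','pics/s9.png',192,145,40,55,13)
E
```

```text
pos [0.4948 0.2218 0.1354] jawyaw 109.93487118486115 z [ 0.0001  0.     -1.    ] w 0.029566857680619178 F [-0.0726 -0.7787 -1.6796] T [ 0.0212  0.0462 -0.0037] t 17.85
units [-0.0442  0.0197 -0.5269] roll -0.010854802523141416
```

View pics/s9.png

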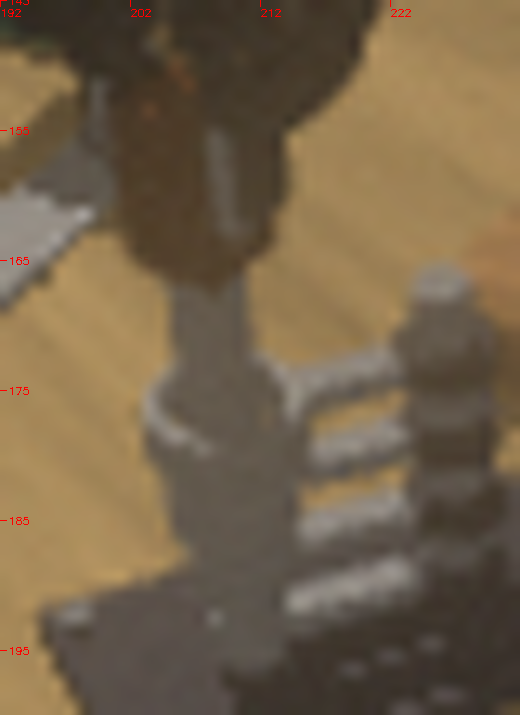

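Request:
{"op": "move_arm", "data": {"motion": [[20,[0,0,0.01],0],[20,[0,0,0.02],0],[20,[0,0,0.03],0],[20,[0,0,0.03],0],[20,[0,0,0.03],0],[20,[0,0,0.03],0],[20,[0,0,0.03],0],[20,[0,0,0.03],0],[20,[0,0,0.03],0],[20,[0,0,0.03],0]]}}

```text
clock: 18.95
eef_pos: [0.4952, 0.2219, 0.1352]
tool_rot: [-0.173, 0.985, 0.0, 0.001]
ft_force: [-1.3, -1.0, 5.4]
grip_width: 0.0293
```

```bash
python3 - <<'E'
from go import *
to([.4965,.2235,.1617],110)
E
```

```text
pos [0.4952 0.2219 0.1352] jawyaw 109.93015158597501 z [ 0.0018  0.0006 -1.    ] w 0.029297734501109784 F [-1.316  -0.9781  5.4044] T [-0.3339  0.5993  0.0452] t 18.95
units [-0.0374  0.0214 -0.5298] roll -0.011641402337498144
```

Stopped: foot bookkeeping is 49.5 mm with a 9 N push-back, so the third ring (50 mm) holds it. Relieving, then opening.

Request:
{"op": "move_arm", "data": {"motion": [[20,[0,0,-0.01],0],[20,[0,0,-0.02],0],[20,[0,0,-0.025],0],[20,[0,0,-0.025],0],[32,[0,0,-0.025],0],[36,[0,0,-0.025],0],[42,[0,0,-0.025],0],[50,[0,0,-0.025],0],[60,[0,0,-0.025],0],[65,[0,0,-0.025],0]]}}

```text
clock: 19.95
eef_pos: [0.4947, 0.2218, 0.1349]
tool_rot: [-0.173, 0.985, 0.0, -0.0]
ft_force: [0.5, -0.3, -0.5]
grip_width: 0.0648
```

```bash
python3 - <<'E'
from go import *
from h import crop
import cv2
to([.4965,.2235,.1617],110)
for n in("side","top"):
    c=camera(n); cv2.imwrite(f"pics/{n}10.png",c["color"][:,:,::-1])
crop('pics/side10.png','pics/s10.png',185,135,55,65,11)
E
```

```text
pos [0.4947 0.2218 0.1349] jawyaw 109.93718772445465 z [-0.  0. -1.] w 0.0648466181805329 F [ 0.5343 -0.3074 -0.5201] T [ 0.009  -0.0245 -0.0252] t 19.95
units [-0.0442  0.0192 -0.5353] roll -0.010468712590892437
```

View pics/s10.png

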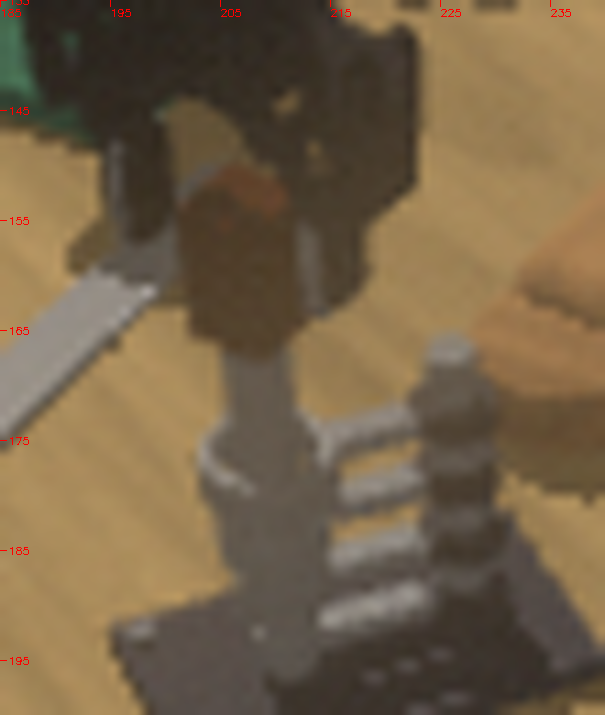

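Request:
{"op": "move_arm", "data": {"motion": [[80,[0,0,0],0],[80,[0,0,-0.1],0],[80,[0,0,-0.3],0],[80,[0,0,-0.6],0],[80,[0,0,-0.9],0],[80,[0,0,-1.2],0],[80,[0,0,-1.6],0],[80,[0,0,-2.0],0],[80,[0,0,-2.3],0],[80,[0,0,-2.4],0]]}}

```text
clock: 21.05
eef_pos: [0.4958, 0.2223, 0.258]
tool_rot: [-0.173, 0.985, 0.001, 0.002]
ft_force: [0.2, 0.3, -0.6]
grip_width: 0.0799
```

```bash
python3 - <<'E'
from go import *
from h import crop
import cv2
to([.50,.0,.255],83.5)
for n in("side","top"):
    c=camera(n); cv2.imwrite(f"pics/{n}11.png",c["color"][:,:,::-1])
crop('pics/side11.png','pics/s11.png',185,135,55,65,11)
crop('pics/top11.png','pics/t11.png',155,165,65,70,8)
E
```

```text
pos [0.4958 0.2223 0.258 ] jawyaw 109.93616597800516 z [ 0.0043  0.0019 -1.    ] w 0.07991548842055449 F [ 0.2083  0.3161 -0.6344] T [ 0.0236  0.0005 -0.0334] t 21.05
units [ 1.4369 -4.2082  0.0509] roll 4.40602766300086
```

View pics/s11.png

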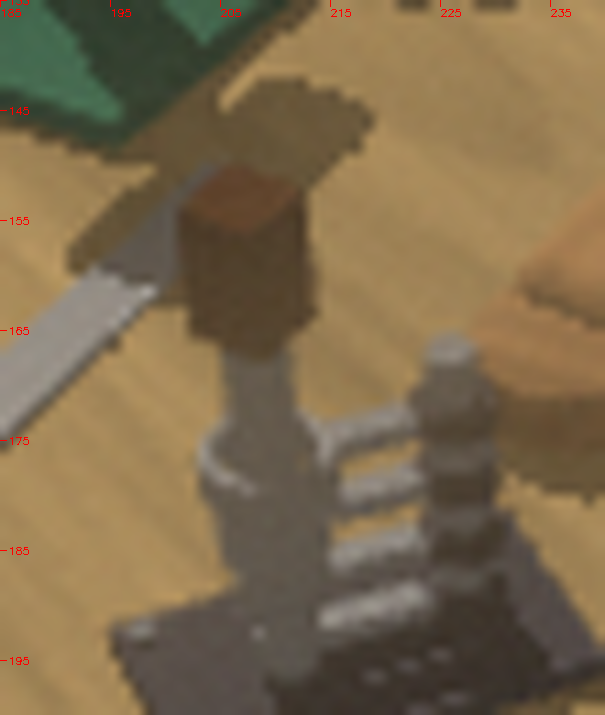

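Punch_b stands upright in the rings; handle top at side (206,151), shank into the top ring at (208,174). Going to the marker.

Request:
{"op": "move_arm", "data": {"motion": [[80,[0.1,-0.3,0],0.2],[80,[0.3,-0.8,0],0.8],[80,[0.5,-1.4,0],1.4],[80,[0.7,-2.0,0],2.0],[80,[0.9,-2.6,0],2.7],[80,[1.1,-3.2,0],3.3],[70,[1.3,-3.7,0.2],3.9],[60,[1.4,-4.1,0.5],4.4],[55,[1.4,-4.2,1.0],4.4],[50,[1.4,-4.2,1.4],4.4]]}}

```text
clock: 22.15
eef_pos: [0.4992, -0.0017, 0.1829]
tool_rot: [0.058, 0.998, -0.0, -0.001]
ft_force: [-1.2, 0.1, -0.4]
grip_width: 0.0502
```

```bash
python3 - <<'E'
from go import *
from h import *
print(tri((248.6,218.3),(256.3,206)))
to([.506,.0,.12],83.5)
for n in("side","top"):
    c=camera(n); cv2.imwrite(f"pics/{n}12.png",c["color"][:,:,::-1])
crop('pics/side12.png','pics/s12.png',225,170,70,70,10)
crop('pics/top12.png','pics/t12.png',225,140,70,85,8)
E
```

```text
(array([ 0.5035, -0.0033,  0.0601]), np.float64(0.0018769592708865553))
pos [ 0.4992 -0.0017  0.1829] jawyaw 83.32308437177879 z [-0.0024 -0.0005 -1.    ] w 0.05020373871971711 F [-1.227  0.145 -0.429] T [ 0.0041  0.0719 -0.0332] t 22.15
units [-0.1337  0.0504  1.2584] roll -0.029485938036868237
```

View pics/s12.png

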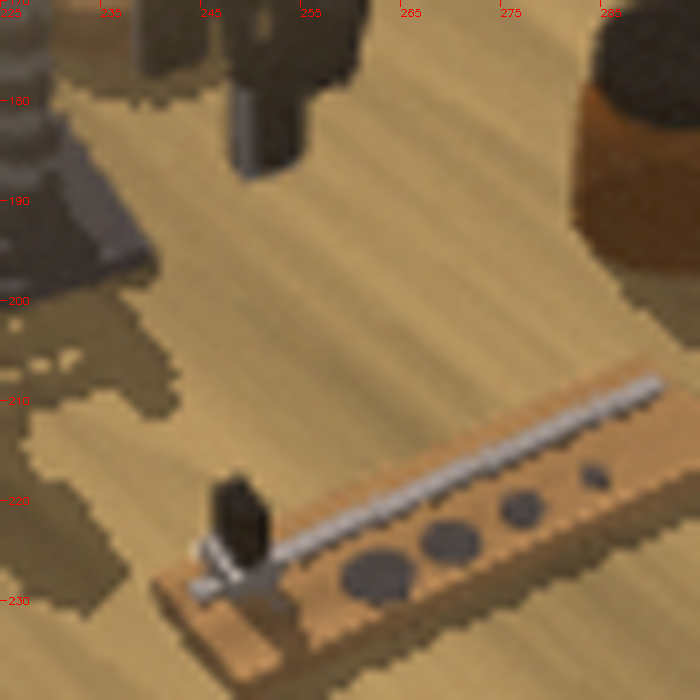

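View pics/t12.png

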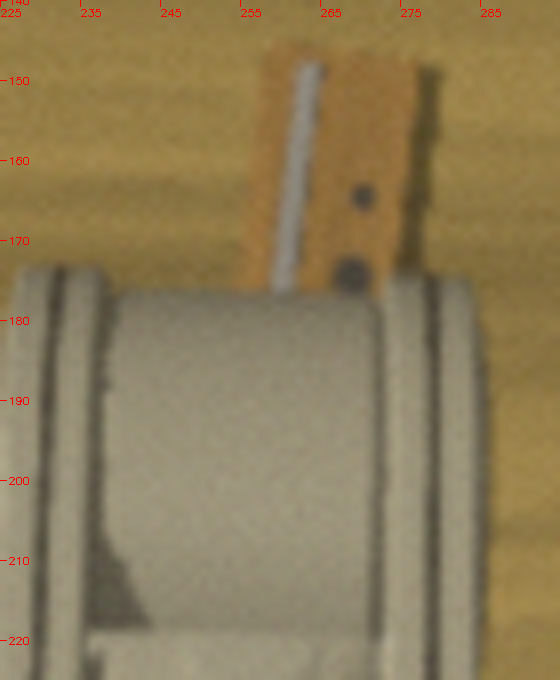

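```bash
python3 - <<'E'
from h import *
np.set_printoptions(precision=4,suppress=True)
for v in (219.5,220,220.5): print(tri((248.8,v),(256.3,206)), atz('side',(248.8,v),.051))
for z in (.183,.192,.21,.22): print(z,proj('side',[.4992,-.0267,z]),proj('side',[.4992,-.0327,z]))
E
```

```text
(array([ 0.5038, -0.0034,  0.0544]), np.float64(0.002453410275600108)) [ 0.5068 -0.0015  0.051 ]
(array([ 0.5038, -0.0034,  0.052 ]), np.float64(0.0024177446651885925)) [ 0.5054 -0.0034  0.051 ]
(array([ 0.5039, -0.0034,  0.0496]), np.float64(0.0023819823341668716)) [ 0.504  -0.0052  0.051 ]
0.183 [[251.6575 194.8417]] [[252.8729 195.8831]]
0.192 [[251.6598 192.6189]] [[252.882  193.6591]]
0.21 [[251.6644 188.0987]] [[252.9003 189.1361]]
0.22 [[251.6671 185.5435]] [[252.9107 186.5793]]
```

```bash
python3 - <<'E'
from go import *
to([.504,-.003,.04],83.5)
E
```

```text
pos [ 0.4971 -0.0007  0.1812] jawyaw 83.41134759531828 z [-0.0084 -0.0003 -1.    ] w 0.04960324336535905 F [-0.0096  0.4412 -0.6462] T [0.0042 0.0001 0.0209] t 22.25
units [-0.166  -0.0258  2.8229] roll -0.014775400780287384
```

Request:
{"op": "move_arm", "data": {"motion": [[50,[-0.05,0,0.3],0],[50,[-0.1,0,0.8],0],[50,[-0.1,0,1.3],0],[50,[-0.1,0,1.7],0],[50,[-0.1,0,2.1],0],[50,[-0.1,0,2.4],0],[50,[-0.1,0,2.6],0],[50,[-0.1,0,2.6],0],[50,[-0.1,0,2.6],0],[50,[-0.1,0,2.6],0]]}}

```text
clock: 23.25
eef_pos: [0.5064, -0.0001, 0.0561]
tool_rot: [0.056, 0.998, 0.0, 0.001]
ft_force: [-0.7, -0.2, -0.1]
grip_width: 0.0499
```

```bash
python3 - <<'E'
from go import *
from h import *
to([.504,-.003,.03],83.5)
for n in("side",):
    c=camera(n); cv2.imwrite(f"pics/{n}13.png",c["color"][:,:,::-1])
crop('pics/side13.png','pics/s13.png',220,180,60,60,11)
E
```

```text
pos [ 0.5064 -0.0001  0.0561] jawyaw 83.53501601373901 z [ 0.002 -0.    -1.   ] w 0.049913784805153585 F [-0.7276 -0.1705 -0.12  ] T [ 0.0052 -0.0309 -0.0286] t 23.25
units [ 0.0429 -0.0637  0.5219] roll 0.005836002289835089
```

View pics/s13.png

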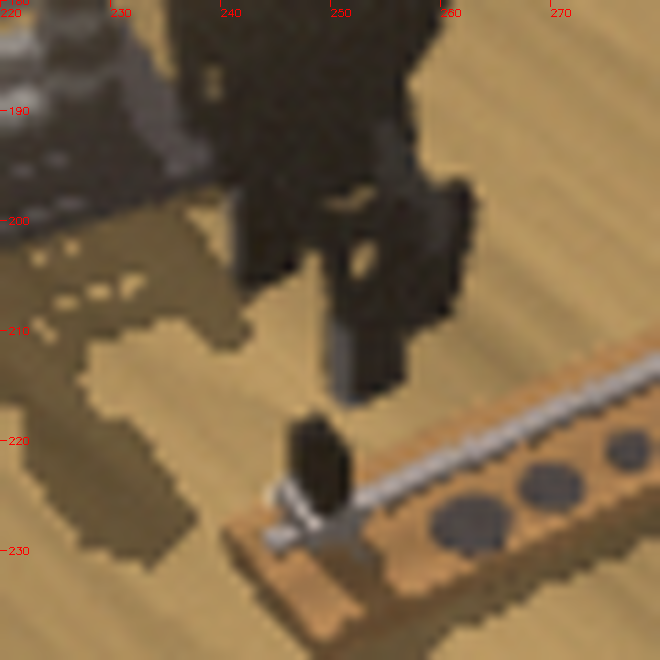

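Request:
{"op": "move_arm", "data": {"motion": [[50,[0.04,-0.06,0.1],0],[50,[0.04,-0.06,0.3],0],[50,[0.04,-0.06,0.45],0],[50,[0.04,-0.06,0.55],0],[50,[0.04,-0.06,0.61],0],[50,[0.04,-0.06,0.65],0],[50,[0.04,-0.06,0.69],0],[50,[0.04,-0.06,0.71],0],[50,[0.04,-0.06,0.71],0],[50,[0.04,-0.06,0.71],0]]}}

```text
clock: 24.3
eef_pos: [0.5033, -0.0028, 0.0197]
tool_rot: [0.056, 0.998, 0.0, 0.0]
ft_force: [1.2, -0.5, 0.4]
grip_width: 0.0501
```

```bash
python3 - <<'E'
from go import *
from h import *
to([.504,-.003,.03],83.5)
for n in("side",):
    c=camera(n); cv2.imwrite(f"pics/{n}14.png",c["color"][:,:,::-1])
crop('pics/side14.png','pics/s14.png',220,180,60,60,11)
E
```

```text
pos [ 0.5033 -0.0028  0.0197] jawyaw 83.53506623291109 z [ 0.0004 -0.     -1.    ] w 0.050102584223531255 F [ 1.237  -0.4591  0.3986] T [ 0.0156  0.0262 -0.0244] t 24.3
units [-0.0135 -0.0028 -0.2066] roll 0.005844372151848631
```

View pics/s14.png

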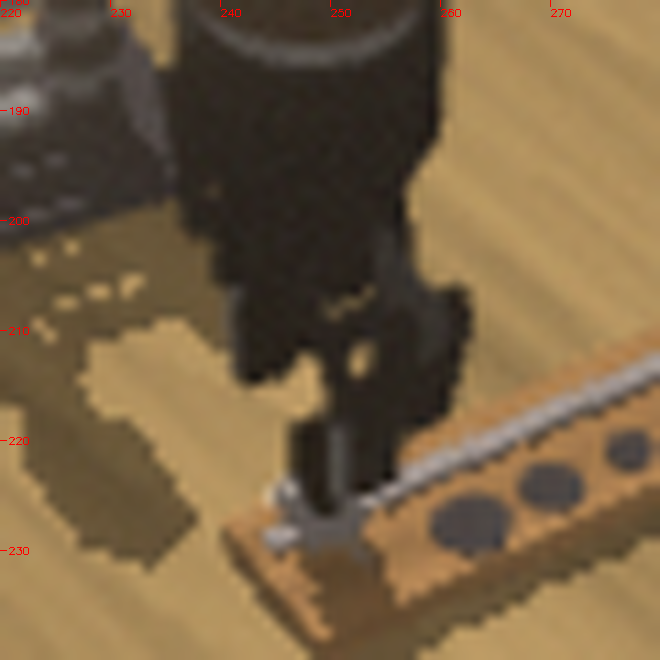

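```bash
python3 - <<'E'
from h import *
c=np.array([.5033,-.0028]); a=np.radians(83.5); d=np.array([np.cos(a),np.sin(a)]); e=np.array([d[1],-d[0]])
u0,v0,w,h,s=220,180,60,60,11
im=cv2.resize(cv2.imread('pics/side14.png')[v0:v0+h,u0:u0+w],None,fx=s,fy=s,interpolation=cv2.INTER_CUBIC)
def pl(q,col):
    q=((proj('side',q)-[u0-.5,v0-.5])*s).astype(int); cv2.polylines(im,[q.reshape(-1,1,2)],True,col,1)
for z,col in((.027,(0,0,255)),(.045,(0,255,0))):
  for sg in(-1,1): pl([np.r_[c+sg*p*d+b*e,z] for p,b in((.025,-.011),(.034,-.011),(.034,.011),(.025,.011))],col)
m=np.array([.504,-.003])
for z in(.051,.025): pl([np.r_[m+p*d+b*e,z] for p,b in((.01,-.006),(-.01,-.006),(-.01,.006),(.01,.006))],(255,255,0))
cv2.imwrite('pics/ov14.png',im)
E
```

```text
(no output)
```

View pics/ov14.png

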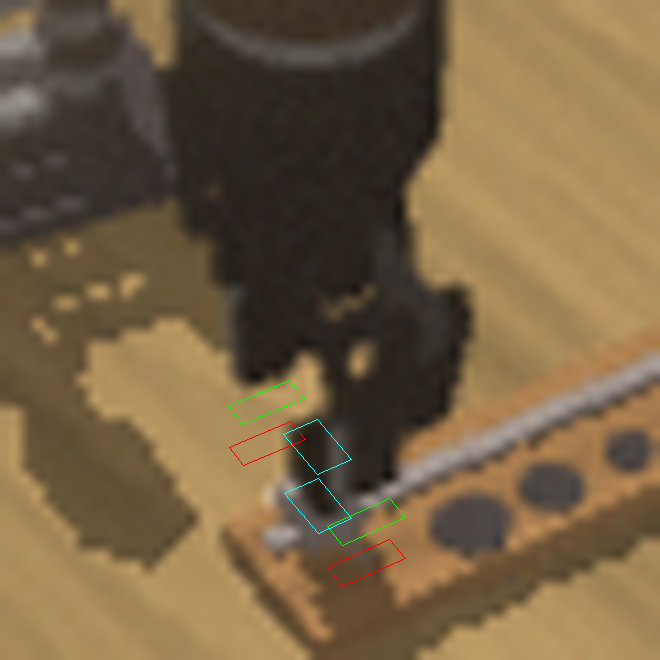

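Request:
{"op": "move_arm", "data": {"motion": [[44,[0,0,0],0],[38,[0,0,0],0],[34,[0,0,0],0],[30,[0,0,0],0],[27,[0,0,0],0],[25,[0,0,0],0],[23,[0,0,0],0],[21,[0,0,0],0],[18,[0,0,0],0],[16,[0,0,0],0]]}}

```text
clock: 25.35
eef_pos: [0.5034, -0.0028, 0.0199]
tool_rot: [0.056, 0.998, 0.0, 0.0]
ft_force: [0.2, 0.1, 3.9]
grip_width: 0.016
```

```bash
python3 - <<'E'
from go import *
from h import *
to([.504,-.003,.03],83.5)
for n in("side",):
    c=camera(n); cv2.imwrite(f"pics/{n}15.png",c["color"][:,:,::-1])
crop('pics/side15.png','pics/s15.png',220,180,60,60,11)
E
```

```text
pos [ 0.5034 -0.0028  0.0199] jawyaw 83.53413558019425 z [ 0.0006  0.0001 -1.    ] w 0.015955341471214093 F [0.2413 0.0973 3.8734] T [ 0.0581  0.1384 -0.0299] t 25.35
units [-0.0118 -0.0037 -0.2011] roll 0.0056892633657075935
```

View pics/s15.png

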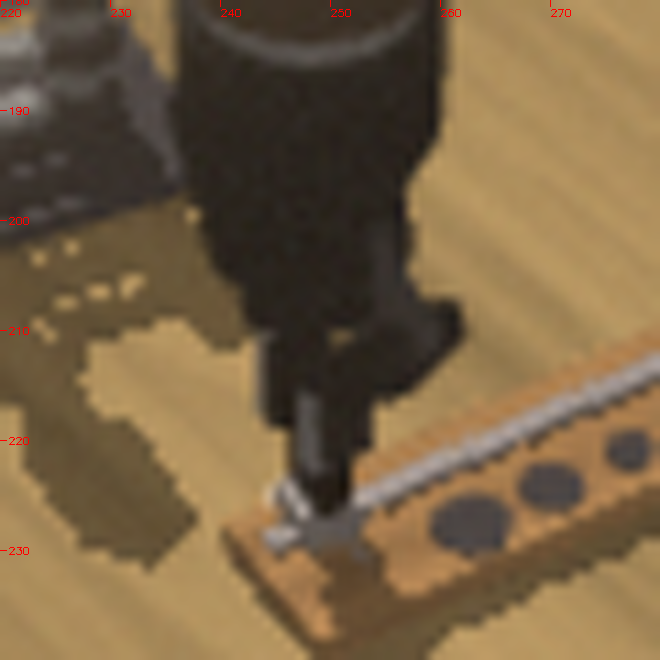

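The fingers closed above the grip (16 mm, 4 N on its top), so the real tips are about 30 mm above the reported TCP. Going lower with the jaws open.

Request:
{"op": "move_arm", "data": {"motion": [[20,[0,0,-0.1],0],[45,[0,0,-0.1],0],[45,[0,0,-0.1],0],[45,[0,0,-0.1],0],[45,[0,0,0],0],[45,[0,0,0.1],0],[45,[0,0,0.18],0],[45,[0,0,0.24],0],[45,[0,0,0.28],0],[45,[0,0,0.3],0]]}}

```text
clock: 26.4
eef_pos: [0.503, -0.0028, 0.0042]
tool_rot: [0.056, 0.998, -0.0, -0.0]
ft_force: [0.1, -0.2, 0.8]
grip_width: 0.0449
```

```bash
python3 - <<'E'
from go import *
from h import *
to([.504,-.003,.03],83.5)
for n in("side",):
    c=camera(n); cv2.imwrite(f"pics/{n}16.png",c["color"][:,:,::-1])
crop('pics/side16.png','pics/s16.png',220,180,60,60,11)
E
```

```text
pos [ 0.503  -0.0028  0.0042] jawyaw 83.53505650991185 z [-0.0005  0.     -1.    ] w 0.04485001764714692 F [ 0.0516 -0.2328  0.7871] T [-0.0547  0.0169  0.0191] t 26.4
units [-0.0206 -0.0017 -0.5169] roll 0.005842751651975675
```

View pics/s16.png

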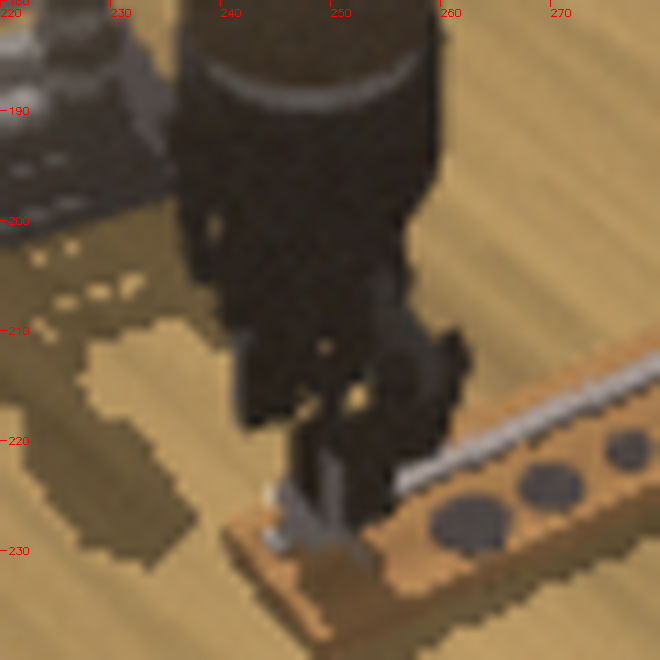

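Request:
{"op": "move_arm", "data": {"motion": [[40,[0,0,0],0],[36,[0,0,0],0],[32,[0,0,0],0],[28,[0,0,0],0],[25,[0,0,0],0],[23,[0,0,0],0],[21,[0,0,0],0],[19,[0,0,0],0],[17,[0,0,0],0],[15,[0,0,0],0]]}}

```text
clock: 27.45
eef_pos: [0.5033, -0.0024, 0.0048]
tool_rot: [0.056, 0.998, 0.0, 0.0]
ft_force: [-1.1, 1.4, 3.2]
grip_width: 0.0183
```

```bash
python3 - <<'E'
from go import *
to([.504,-.003,.03],83.5)
E
```

```text
pos [ 0.5033 -0.0024  0.0048] jawyaw 83.55198967487213 z [ 0.0004  0.0008 -1.    ] w 0.018331545027675 F [-1.1371  1.3982  3.1833] T [0.4466 0.1267 0.045 ] t 27.45
units [-0.0146 -0.0103 -0.504 ] roll 0.00866494581202204
```

Request:
{"op": "move_arm", "data": {"motion": [[15,[-0.1,0,0],0],[15,[-0.3,0,0],0],[15,[-0.55,0,0],0],[15,[-0.8,0,0],0],[15,[-1.05,0,0],0],[15,[-1.3,0,0],0],[15,[-1.55,0,0],0],[15,[-1.75,0,0],0],[15,[-1.9,0,0],0],[15,[-1.92,0,0],0]]}}

```text
clock: 28.45
eef_pos: [0.6006, -0.0123, 0.0048]
tool_rot: [0.056, 0.998, 0.001, 0.001]
ft_force: [0.3, 5.2, 4.9]
grip_width: 0.0183
```

```bash
python3 - <<'E'
from go import *
from h import *
to([.504,-.003,.03],83.5)
for n in("side",):
    c=camera(n); cv2.imwrite(f"pics/{n}17.png",c["color"][:,:,::-1])
crop('pics/side17.png','pics/s17.png',235,190,70,55,11)
E
```

```text
pos [ 0.6006 -0.0123  0.0048] jawyaw 83.58995221738644 z [ 0.0021  0.0024 -1.    ] w 0.018277107551515306 F [0.3478 5.2459 4.9371] T [1.1219 0.1009 0.0374] t 28.45
units [ 1.9388 -0.0297 -0.5069] roll 0.014992036231073294
```

View pics/s17.png

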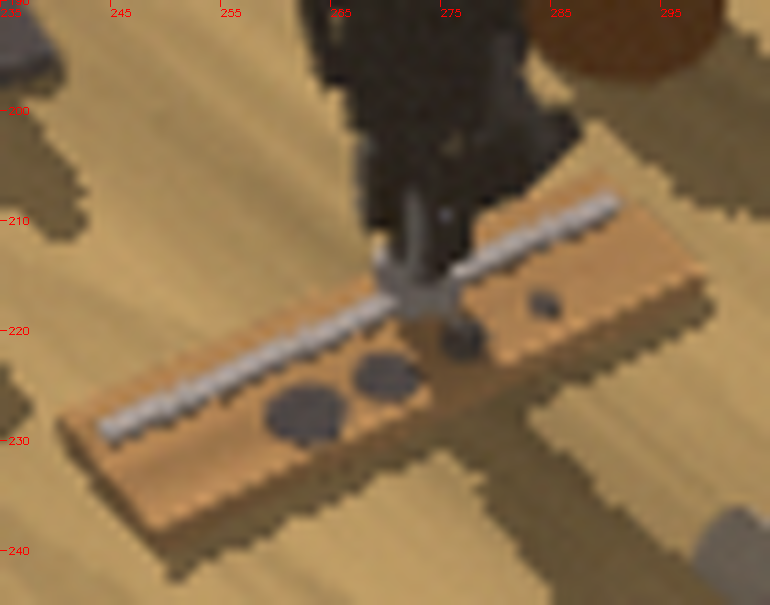

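Request:
{"op": "move_arm", "data": {"motion": [[25,[-1.92,0,0],0],[35,[0,0,0],0],[45,[0,0,0],0],[45,[0,0,0],0],[45,[0,0,0],0],[45,[0,0,-0.2],0],[45,[0,0,-0.5],0],[45,[0,0,-0.9],0],[45,[0,0,-1.4],0],[45,[0,0,-1.9],0]]}}

```text
clock: 29.5
eef_pos: [0.5999, -0.0139, 0.1035]
tool_rot: [0.056, 0.998, -0.0, 0.003]
ft_force: [1.4, -0.4, 0.3]
grip_width: 0.0452
```

My first row wrongly repeated the -1.92 shift, so the marker may have been dragged. Moving clear and looking.

Request:
{"op": "move_arm", "data": {"motion": [[45,[0,0,-0.3],0],[45,[0.3,0,-0.8],0],[45,[0.8,0,-1.2],0],[45,[1.4,0,-1.5],0],[45,[2.0,0,-1.5],0],[45,[2.6,0,-1.5],0],[45,[3.0,0,-1.5],0],[45,[3.3,0,-1.5],0],[45,[3.3,0,-1.5],0],[45,[3.3,0,-1.5],0]]}}

```text
clock: 30.5
eef_pos: [0.4362, 0.0049, 0.1767]
tool_rot: [0.056, 0.998, 0.0, 0.003]
ft_force: [0.5, 0.6, -0.4]
grip_width: 0.0448
```

```bash
python3 - <<'E'
from go import *
from h import *
to([.504,-.003,.03],83.5)
for n in("side","top"):
    c=camera(n); cv2.imwrite(f"pics/{n}18.png",c["color"][:,:,::-1])
crop('pics/side18.png','pics/s18.png',235,195,70,50,11)
crop('pics/top18.png','pics/t18.png',240,140,50,80,7)
crop('pics/side18.png','pics/s18w.png',100,80,320,270,2)
E
```

```text
pos [0.4362 0.0049 0.1767] jawyaw 83.53256394751887 z [ 0.0054 -0.0002 -1.    ] w 0.044788373533804514 F [ 0.4581  0.6208 -0.3927] T [ 0.0228 -0.0255  0.0204] t 30.5
units [-1.3501 -0.0044  2.9409] roll 0.005427324586477766
```

View pics/s18.png

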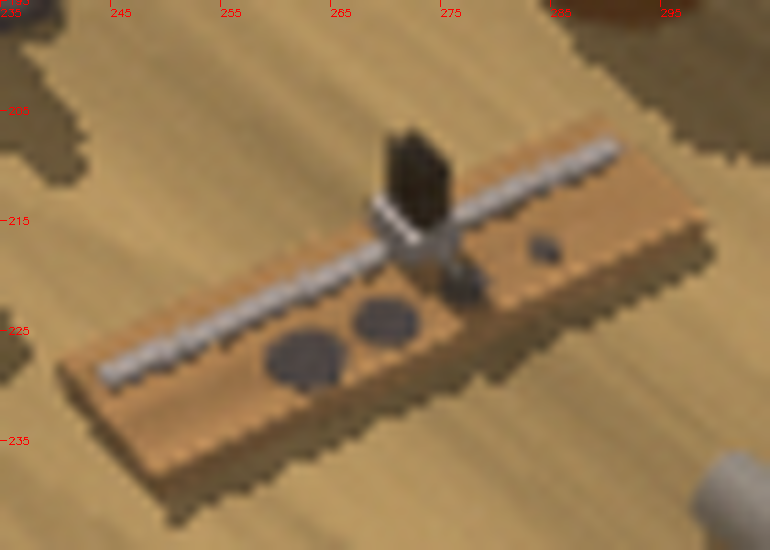

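View pics/t18.png

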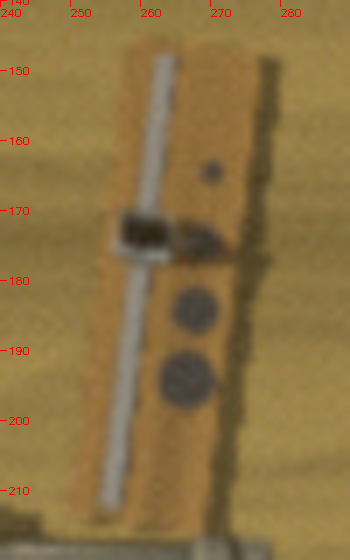

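View pics/s18w.png

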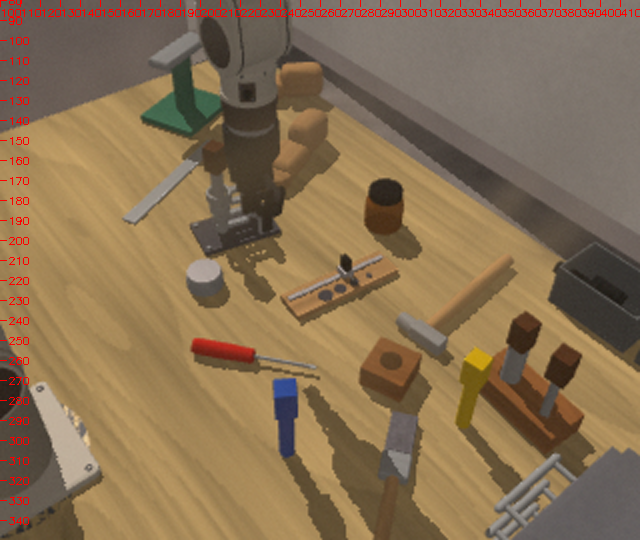

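```bash
python3 - <<'E'
from h import *
np.set_printoptions(precision=4,suppress=True)
u=np.array([.9936,-.1128])
d3t=np.array([.5995,-.0383]); d3s=np.array([.6014,-.036])
for uv in[(260.7,173.1),(260.7,172.8)]:
    m=atz('top',uv,.051)[:2]; print('top',m,(m-d3t)@u)
for uv in[(272.8,211.4),(273,211.2)]:
    m=atz('side',uv,.051)[:2]; print('side',m,(m-d3s)@u)
# slide top z=.025 front-left silver etc; dark grip displacement from before (same-face comparison)
print('travel top',(atz('top',(260.7,173.1),.051)-atz('top',(256.6,206),.051))[:2]@u)
print('travel side',(atz('side',(272.85,207.5),.051)-atz('side',(248.6,217.5),.051))[:2]@u)
E
```

```text
top [ 0.5989 -0.0134] -0.003398044528764186
top [ 0.5998 -0.0134] -0.002528658011759666
side [ 0.5951 -0.0212] -0.007970145515576519
side [ 0.5962 -0.0209] -0.006841274693270666
travel top 0.09648655212132708
travel side 0.09651778906267347
```

```bash
python3 - <<'E'
from h import *
np.set_printoptions(precision=4,suppress=True)
u=np.array([.9936,-.1128]); n=np.array([.1128,.9936])
ims=[]
for cam,f,d3,box,s in(('top','pics/top18.png',(.5995,-.0383),(248,160,30,30),13),('side','pics/side18.png',(.6014,-.036),(262,200,30,30),13)):
  for dq in(0,-.004):
    u0,v0,w,h=box
    im=cv2.resize(cv2.imread(f)[v0:v0+h,u0:u0+w],None,fx=s,fy=s,interpolation=cv2.INTER_CUBIC)
    def pl(hx,hy,z,ly,col,x=0):
        q=[np.r_[np.array(d3)+u*(x+a*hx)+n*(ly+b*hy),z] for a,b in((1,1),(1,-1),(-1,-1),(-1,1))]
        q=((proj(cam,q)-[u0-.5,v0-.5])*s).astype(int); cv2.polylines(im,[q.reshape(-1,1,2)],True,col,1)
    ly=.0245
    pl(.006,.010,.051,ly,(0,255,255),dq); pl(.006,.010,.025,ly,(0,255,0),dq); pl(.010,.012,.025,ly,(255,0,0),dq)
    th=[np.r_[np.array(d3)+.008*(u*np.cos(t)+n*np.sin(t)),.012] for t in np.linspace(0,6.28,30)]
    q=((proj(cam,th)-[u0-.5,v0-.5])*s).astype(int); cv2.polylines(im,[q.reshape(-1,1,2)],True,(0,0,255),1)
    ims.append(im)
cv2.imwrite('pics/ov18.png',np.vstack([np.hstack(ims[:2]),np.hstack(ims[2:])])[:780,:780])
E
```

```text
(no output)
```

View pics/ov18.png

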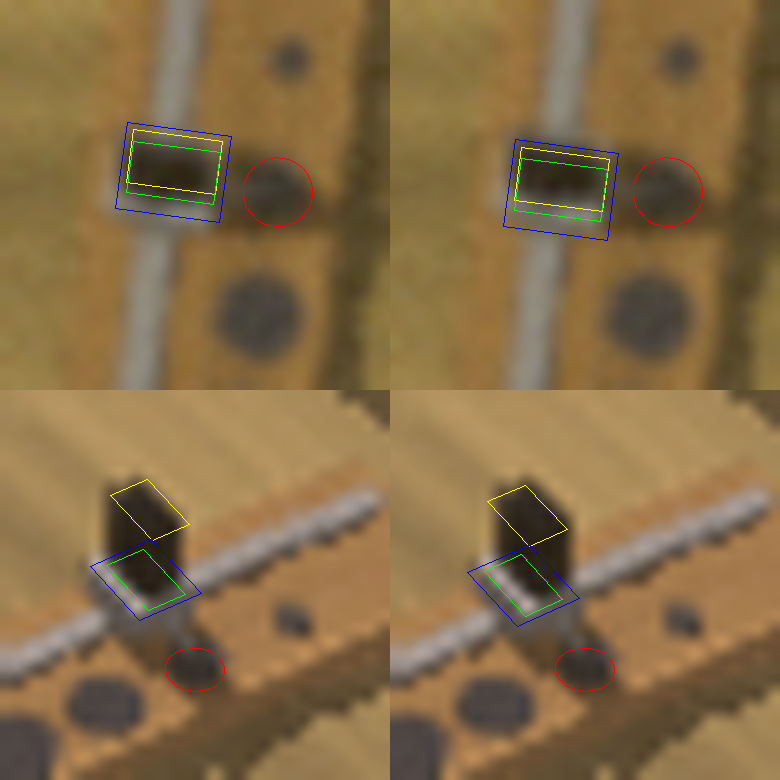

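Marker overlay at 0.100 fits in both views to about 1 mm. The punch is still standing in the rings (side crop ~(206,150)), and the arm is clear.

```bash
python3 - <<'E'
from go import *
from h import crop
import cv2
c=camera("side"); cv2.imwrite("pics/side19.png",c["color"][:,:,::-1]); crop('pics/side19.png','pics/s19.png',185,135,110,100,7)
E
```

```text
(no output)
```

View pics/s19.png

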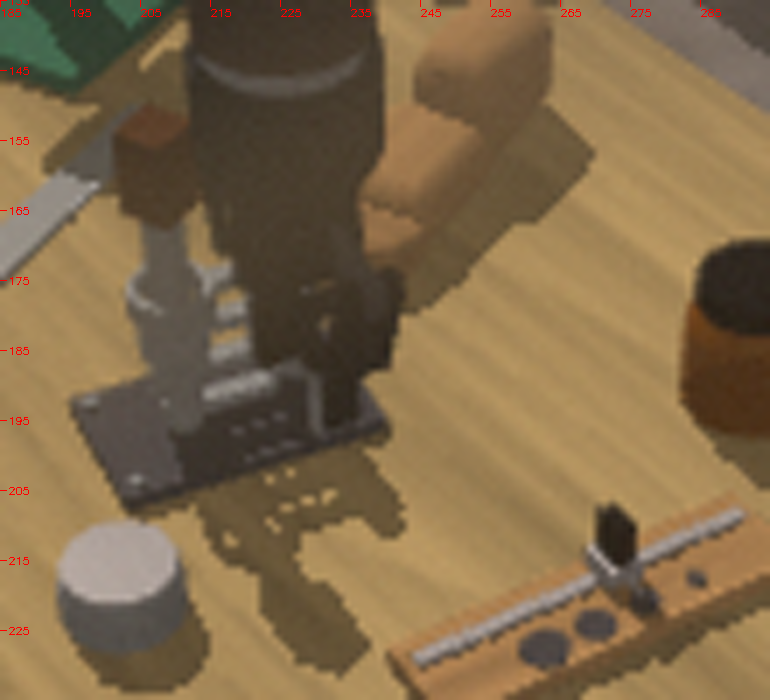

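```bash
python3 -c "
from workcell import *
print(job_done())"
```

```text
the job is handed in; nothing more can be done
None
```

The job is handed in: punch_b, the 22 mm one, stands in the gauge on the third ring and the marker is at the third disc. It took about 31 s of the 72 s allowed.

- **Punch:** I took it from the stand and lowered it. It caught once on the edge of the second ring, so I lifted it, shifted it about 2 mm and it went through. It stopped with the foot at about 49.5 mm, pushing back with about 9 N, which matches the third ring's 50 mm. The last picture shows it standing there, released.
- **Marker:** Its measured travel was about 96.5 mm from near 0. Overlaying the marker's shape on both views puts it at 0.099 to 0.100. Single-point readings came out lower: about 3 mm short of the disc in the top view and about 7 mm in the side view. I trusted the overlay.

**What went wrong or disagreed**
- The fingertips looked about 25–30 mm higher than the reported tool position. My first pinch closed on top of the marker's grip with about 4 N; a lower one held it.
- While letting go of the marker, one row of my move wrongly repeated a 96 mm shift. The pictures afterwards show the marker still at the third disc.

The last pictures show the other objects undisturbed, as far as they can be seen, and the arm clear of everything.

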